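# Square up three brass strips and hold them home in the drilling jig

## Task

Tap the three loosely stacked brass strips on the bench until their edges and ends line up, then lay the stack on the bed of the drilling jig, in front of the blue drill-bush arm, and slide it in under the arm. Press it firmly into the corner, flat on the bed, with all three strips against both side stops and the end stop at once, and finish while still holding it pressed there, ready for drilling. Leave the other things on the bench where they are.

Things in the scene. Friction and masses are not known exactly. Their poses are not given: they have to be found in the camera images.
- strip_1: brass strip, 178 x 18 x 4 mm, one of three alike, lowest in the stack at the start (they lie crooked, out of line by up to about 15 mm lengthwise, 4 mm sideways, 4 degrees). Origin: centre of its underside; x along its length (ends at x = +-89 mm), y across its width (edges at +-9 mm), z up. About 75 g; nothing joins the strips, they slide on one another
- strip_2: brass strip, 178 x 18 x 4 mm, one of three alike, middle in the stack at the start (they lie crooked, out of line by up to about 15 mm lengthwise, 4 mm sideways, 4 degrees). Origin: centre of its underside; x along its length (ends at x = +-89 mm), y across its width (edges at +-9 mm), z up. About 75 g; nothing joins the strips, they slide on one another
- strip_3: brass strip, 178 x 18 x 4 mm, one of three alike, top in the stack at the start (they lie crooked, out of line by up to about 15 mm lengthwise, 4 mm sideways, 4 degrees). Origin: centre of its underside; x along its length (ends at x = +-89 mm), y across its width (edges at +-9 mm), z up. About 75 g; nothing joins the strips, they slide on one another
- jig: drilling jig, fixed: a level, rigid dark steel bed 104 (x) x 250 (y) mm, top 12 mm above the bench, with three steel stop blocks and a blue bush arm. Origin: centre of its underside; y along the bed towards the end stop, x from the open front edge towards the side stops, z up. Strips lie along y. Side stop faces: plane x = +20 mm; end stop face: plane y = +100 mm
- home (a point): point on the jig's bed where the centre of the lowest strip's underside lies when it touches all three stops: jig x = +11, y = +11, z = +12 mm (axes as the jig's)
- bush (a point): centre of the drill bush's top, 30 mm above the bed at jig x = +10, y = +87 mm. The blue arm that carries it comes from the +x side over the corner: y = +75 to +99 mm, its tip at x = -4 mm; its underside is 17 mm above the bed, so the 12 mm stack passes under it from the front (-x). The bed in front of it, x = -52 to -4 mm, is free
- side_stop_a: side stop nearer the end stop: steel block 22 x 20 x 15 mm on the jig's bed; origin: centre of its underside, at jig x = +31, y = +66 mm; the face for the strips is its -x face (axes as the jig's), 11 mm from the origin. Between the two side stops there is a 90 mm gap for a finger. Rigid
- side_stop_b: the other side stop, same block; origin: centre of its underside, at jig x = +31, y = -44 mm; its -x face touches the strips. Rigid
- end_stop: end stop: steel block 32 x 18 x 15 mm on the jig's bed; origin: centre of its underside, at jig x = +8, y = +109 mm; its -y face (9 mm from the origin) touches the strips' ends; it spans x = -8 to +24 mm. Rigid. Strips rub on stops and bed like dry metal (friction about 0.6): pushed hard against one stop they do not slide freely to the other
- hammer: ball-peen hammer, 234 x 103 x 25 mm, bystander on the right; origin: middle of its underside
- file: half-round file with wooden handle, 240 x 22 x 22 mm, bystander on the right; origin: middle of its underside
- pigment_jar_1: pigment jar with a black lid, 58 mm wide, 86 mm high, bystander on the left; origin: centre of its underside
- pigment_jar_3: pigment jar with a red lid, 58 mm wide, 70 mm high, bystander on the left; origin: centre of its underside
- wax_tin: open round wax tin, 62 mm wide, 23 mm high, bystander on the left; origin: centre of its underside
- steel_pin: steel drift pin, 76 x 12 x 12 mm, bystander at the back; origin: centre of its underside

How it is judged:
By the outcome, as a careful person would: the job done as asked, in the order asked, and still so for the second after the job is handed in, while the arm keeps its last pose, push and grip.
It also fails if it takes over 72 s, if anything falls off the work surface, if the arm or the gripper's body presses on something with over 40 N, if the wrist force passes 120 N, or if a joint passes its speed limit or range.

## Robot

A 6-joint arm with a two-finger parallel gripper is mounted at the origin on a cart in front of the work surface, level with it; the furniture and walls round the work are solid. World frame = base frame: x ahead of the robot, y to its left, z up, the work surface at z = 0. Lengths are in mm, angles in degrees, forces in N, time in s.
With the tool pointing down it reaches from about 300 to 850 mm from the base axis. Payload 4.2 kg.
Tool frame: the origin (TCP) lies at the very end of the fingers, on their centre line; the grasp point (between the pads) lies 19 mm behind it (env.grip_depth is the distance from the TCP to the grasp point, in mm); y points along the fingers, z is the direction in which the jaws open and shut, and the axes are right-handed (so a half turn about y gives the same grasp; the last joint's range is limited). The gripper opens to 91 mm and grips with 3 to 60 N. Pads are 32 mm wide; open, the fingers measure 118 mm over their backs; the gripper's body (76 mm by 178 mm) begins 60 mm behind the grasp point.
Start: joints at [-72.938, 18.312, 89.639, -0, 72.044, -1.146], TCP at [179.679, -546.226, 175.276] pointing down, gripper open.
Joint ranges: [-177.97, 177.97], [-48.28, 115.42], [12.27, 149.76], [-77.06, 257.06], [2.81, 150.46], [-146.56, 146.56]. Speed limits (degrees/s): [147.25, 147.25, 180, 180, 180, 180].

## Interface

Orientations are given as [roll, pitch, yaw] about the fixed x, y, z axes, in that order (R = Rz(yaw) Ry(pitch) Rx(roll)).
In Python, from workcell import state, imaging, job, env gives the robot as it stands.
- The arm moves only by the shell command python3 -m pendant 'ROWS' [FORCE]. ROWS is JSON, a list of rows, each an object with "delta_pos": the shift along the tool's x, y, z in cm, a list of three; "twist": the turn, a rotation vector about the tool's x, y, z in degrees, a list of three; "grip": the opening in per cent of the stroke, from 0 (shut) to 100 (fully open). In form: [{"delta_pos": [tx, ty, tz], "twist": [wx, wy, wz], "grip": grip}, ...]. A call has exactly 5 rows; each row is the pose to reach, as a shift and turn from the pose commanded when the call began, along the tool's axes at that moment; what a row does not reach only later rows make up. A row lasts 1/10 s, in which the tool goes at most 50 mm and 8.59 degrees, less where a joint would pass 70% of its speed; a pose out of reach is approached as far as the arm can. A call with a gripper value outside its range is refused whole. The fingers move at their own pace and stop on an object; FORCE is the grip in N (left out, the last holds). Time passes only in rows, so rows that repeat a pose let the fingers close, or fill a call up. It gives the time, the measured TCP pose, the force and the opening at its end, in the units of the state.
- state(): the state, without advancing time (a new reading comes with each control period).
- imaging.grab_frame(name): name is "scene" or "top" or "wrist"; returns (picture, depth): 420x560x3 uint8, red, green, blue; 420x560 float32, mm along the optical axis (not along the pixel's ray), 0 where there is no reading.
- imaging.camera_info(name): a dict with "fx", "fy", "cx", "cy" (pixels), "R" (3x3) and "t" (3): a world point X has camera coordinates R X + t. Camera axes: x right, y down, z forward; pixel columns grow to the right and rows downward; lengths in mm; the calibration is good to about 2 mm. A picture is of the moment at which its call begins: read the wrist's pose just before it. camera_info takes no time and is no camera call; for the wrist camera it gives the pose at the moment of the call.
- job.job_done(): hands the job in, once; it reports no verdict.
The state is a dict: "time_s": time; "qpos": joint angles; "qvel": joint speeds; "effort": joint torques, N m; "ee_pos": TCP position; "ee_rot": TCP orientation; "force": force on the tool from outside, world axes, zero at the start; "torque": the same for the moment, N m; "gripper_width": finger opening in mm.
Only numpy, scipy, OpenCV 4.12 (cv2) and the standard library are available. Lean on these libraries where they do the work, as an engineer would, in place of code of your own. Each camera call takes 0.05 s, during which the arm holds its last target.

## Working session

There is one attempt and no reset: what is moved stays moved. The work goes in short steps, Python scripts to look and compute and a shell command to move; the robot and the scene stay as the last step left them, time stands still between calls to the robot, and variables do not carry over. Pictures are saved under pics/ and viewed, and the job is handed in when it is done.

```bash
ls -R . | head -50; mkdir -p pics; python3 - <<'E'
from workcell import state, imaging, job, env
import cv2
print(state()); print(env.grip_depth)
for n in ("scene","top"):
    p,d=imaging.grab_frame(n); cv2.imwrite(f"pics/{n}0.png",p[:,:,::-1]); import numpy as np; np.savez(f"pics/{n}0.npz",p=p,d=d)
    print(n,imaging.camera_info(n))
E
```

```text
.:
pics

./pics:
{'time_s': 0.0, 'qpos': array([-7.29381021e+01,  1.83508550e+01,  8.97065994e+01, -1.20481580e-03,
        7.20434487e+01, -1.14710951e+00]), 'qvel': array([ 0.13497132, -0.0414231 ,  0.13120565,  0.04373335, -0.13809751,
       -0.07621513]), 'effort': array([-5.51196244e-04, -4.12463880e+01, -2.31978089e+01,  7.25805270e-02,
        4.56652581e-02, -1.57683462e-04]), 'ee_pos': array([ 179.49192553, -545.66168838,  174.42691098]), 'ee_rot': array([-9.01009059e+01,  8.74785615e-04, -1.61790621e+02]), 'force': array([ 0.1076114 ,  0.08513082, -0.92321874]), 'torque': array([-0.01278957,  0.01056845, -0.04197977]), 'gripper_width': 91.0592558688253}
18.8
scene {'fx': 391.96270581766356, 'fy': 391.96270581766356, 'cx': 276.8423052227264, 'cy': 208.88559828139833, 'R': array([[-0.5389461 ,  0.84233601,  0.00267423],
       [ 0.66689801,  0.42863191, -0.60952583],
       [-0.51457182, -0.32671813, -0.7927617 ]]), 't': array([ 329.9156505 , -353.34357507, 1415.76387291])}
top {'fx': 388.68787422115, 'fy': 388.68787422115, 'cx': 281.4567847692073, 'cy': 216.23450474486276, 'R': array([[-0.06074573, -0.99815047,  0.00236642],
       [-0.97339456,  0.05871403, -0.22148521],
       [ 0.22093662, -0.01575774, -0.97516086]]), 't': array([ 21.86320629, 571.67600086, 931.6231004 ])}
```

View pics/scene0.png

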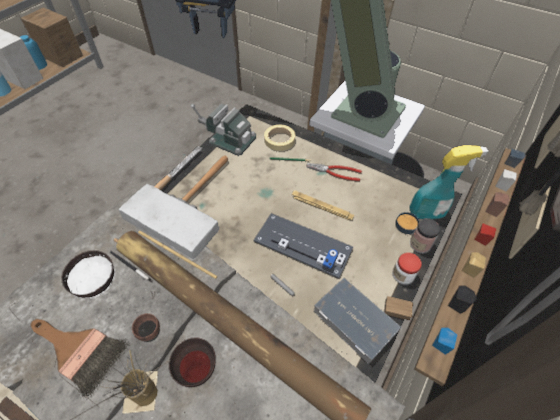

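View pics/top0.png

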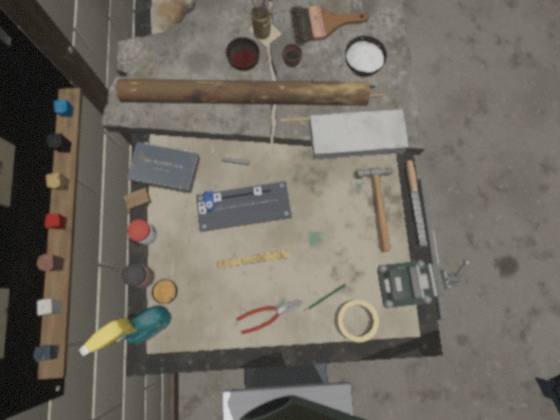

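```bash
cat > h.py <<'E'
import numpy as np, cv2
from workcell import state, imaging, job, env
from scipy.spatial.transform import Rotation as Rn
def ray(ci,u,v,z):
    R=np.array(ci["R"]);t=np.array(ci["t"]);c=-R.T@t
    d=R.T@np.array([(u-ci["cx"])/ci["fx"],(v-ci["cy"])/ci["fy"],1])
    return c+d*(z-c[2])/d[2]
def proj(ci,X):
    p=np.array(ci["R"])@np.array(X,float)+np.array(ci["t"]);return np.array([ci["fx"]*p[0]/p[2]+ci["cx"],ci["fy"]*p[1]/p[2]+ci["cy"]])
def rot(): 
    s=state(); return Rn.from_euler('xyz',s["ee_rot"],degrees=True).as_matrix()
E
python3 - <<'E'
from h import *
ci=imaging.camera_info("top")
p=cv2.imread("pics/top0.png")
cv2.imwrite("pics/topz.png",cv2.resize(p[170:280,180:310],None,fx=6,fy=5.4,interpolation=cv2.INTER_CUBIC))
for uv in [(218,264),(288,254),(203,230),(291,213),(285,183),(197,196)]: print(uv,ray(ci,*uv,6))
ci=imaging.camera_info("wrist");print(ci); print(rot()); print(ray(ci,280,210,0))
s=imaging.camera_info("scene")
p=cv2.imread("pics/scene0.png")
cv2.imwrite("pics/scenez.png",cv2.resize(p[180:280,245:365],None,fx=6,fy=6,interpolation=cv2.INTER_CUBIC))
E
```

```text
(218, 264) [466.11461279 161.39954266   6.        ]
(288, 254) [481.37786952 -24.79160306   6.        ]
(203, 230) [559.89703521 199.43724011   6.        ]
(291, 213) [592.55337162 -40.15171487   6.        ]
(285, 183) [678.70744123 -29.21552752   6.        ]
(197, 196) [655.94664534 214.3419331    6.        ]
{'fx': 292.36472317242584, 'fy': 292.36472317242584, 'cx': 278.3077000157289, 'cy': 210.1589901899868, 'R': array([[ 3.11702602e-01, -9.50179613e-01, -4.37497009e-04],
       [-9.17514092e-01, -3.01106437e-01,  2.59813020e-01],
       [-2.47000767e-01, -8.05829846e-02, -9.65658844e-01]]), 't': array([-574.53007463,  -28.58820077,  391.81518502])}
[[-9.49940227e-01 -4.33617012e-04  3.12431397e-01]
 [-3.12431693e-01  1.49950883e-03 -9.49939045e-01]
 [-5.65839080e-05 -9.99998782e-01 -1.55991946e-03]]
[ 151.95095878 -557.23905308    0.        ]
```

View pics/topz.png

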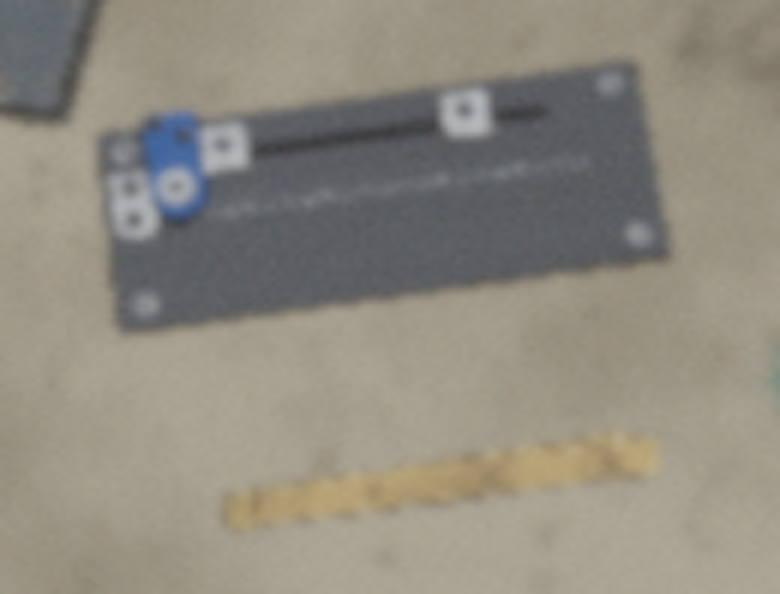

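View pics/scenez.png

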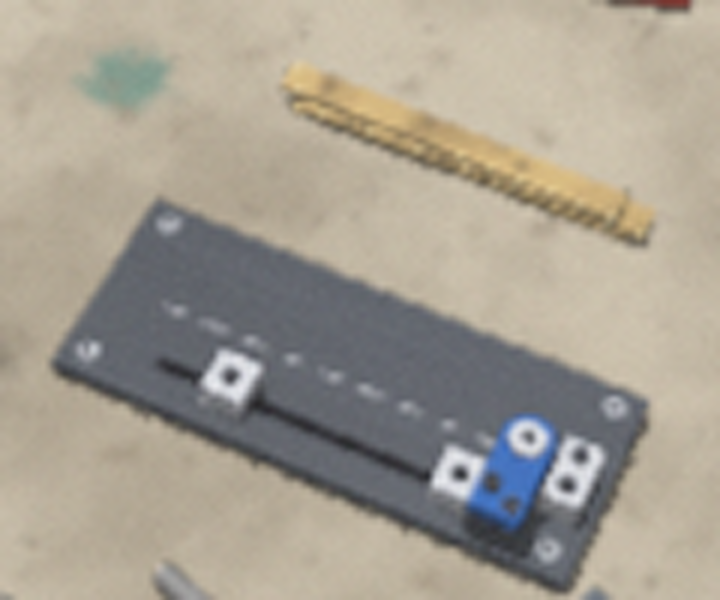

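```bash
cat >> h.py <<'E'
def go(x,y,z,yawz):
    """yawz: world angle of tool z (jaw) axis, tool y straight down. prints delta in cm (tool axes) and twist deg"""
    s=state();R=rot();a=np.radians(yawz)
    zt=np.array([np.cos(a),np.sin(a),0]);yt=np.array([0,0,-1.]);xt=np.cross(yt,zt)
    T=np.stack([xt,yt,zt],1)
    d=R.T@(np.array([x,y,z])-s["ee_pos"]); w=Rn.from_matrix(R.T@T).as_rotvec(degrees=True)
    print("t",s["time_s"],"pos",s["ee_pos"].round(1),"F",s["force"].round(1),"g",round(s["gripper_width"],1),"jaw ang",round(np.degrees(np.arctan2(R[1,2],R[0,2])),2),"tilt",R[2].round(4))
    print("delta_cm",(d/10).round(2),"twist",w.round(2))
E
python3 - <<'E'
from h import *
ci=imaging.camera_info("wrist");c=-np.array(ci["R"]).T@np.array(ci["t"]);print("cam in tool",rot().T@(c-state()["ee_pos"]))
go(474,68,260,8)
E
```

```text
cam in tool [-7.37091174e+01 -2.11019116e+02 -5.71793583e-02]
t 0.1 pos [ 179.5 -545.7  174.5] F [-0.  -0.3 -0.4] g 91.2 jaw ang -71.79 tilt [-1.0e-04 -1.0e+00 -1.6e-03]
delta_cm [-47.15  -8.47 -49.11] twist [ 7.000e-02 -7.979e+01 -6.000e-02]
```

```bash
python3 -m pendant '[{"delta_pos":[-47,2,-49],"twist":[0,-80,0],"grip":100},{"delta_pos":[-47,2,-49],"twist":[0,-80,0],"grip":100},{"delta_pos":[-47,2,-49],"twist":[0,-80,0],"grip":100},{"delta_pos":[-47,2,-49],"twist":[0,-80,0],"grip":100},{"delta_pos":[-47,2,-49],"twist":[0,-80,0],"grip":100}]'
python3 - <<'E'
from h import *
go(474,68,150,8)
E
```

```text
time_s: 0.6
ee_pos: [287.9, -318.9, 167.6]
ee_rot: [-90.0, 0.0, -118.5]
force: [0.2, 0.4, -0.1]
gripper_width: 91.1
t 0.6 pos [ 287.9 -318.9  167.6] F [ 0.2  0.4 -0.1] g 91.1 jaw ang -28.52 tilt [-3.e-04 -1.e+00 -2.e-04]
delta_cm [-42.88   1.77  -2.12] twist [ 0.000e+00 -3.652e+01 -2.000e-02]
```

```bash
python3 -m pendant '[{"delta_pos":[-42.9,1.7,-2.1],"twist":[0,-36.5,0],"grip":100},{"delta_pos":[-42.9,1.7,-2.1],"twist":[0,-36.5,0],"grip":100},{"delta_pos":[-42.9,1.7,-2.1],"twist":[0,-36.5,0],"grip":100},{"delta_pos":[-42.9,1.7,-2.1],"twist":[0,-36.5,0],"grip":100},{"delta_pos":[-42.9,1.7,-2.1],"twist":[0,-36.5,0],"grip":100}]'
python3 - <<'E'
from h import *
go(474,68,150,8)
E
```

```text
time_s: 1.1
ee_pos: [397.5, -94.4, 157.9]
ee_rot: [-90.0, -0.0, -82.1]
force: [0.8, -0.9, 0.1]
gripper_width: 91.3
t 1.1 pos [397.5 -94.4 157.9] F [ 0.8 -0.9  0.1] g 91.3 jaw ang 7.87 tilt [ 3.e-04 -1.e+00  2.e-04]
delta_cm [-15.04   0.79   9.8 ] twist [-0.01 -0.13  0.02]
```

```bash
python3 -m pendant '[{"delta_pos":[-5,0,5],"twist":[0,0,0],"grip":100},{"delta_pos":[-10,0,9],"twist":[0,0,0],"grip":100},{"delta_pos":[-10.5,0,9],"twist":[0,0,0],"grip":100},{"delta_pos":[-10.5,0,9],"twist":[0,0,0],"grip":100},{"delta_pos":[-10.5,0,9],"twist":[0,0,0],"grip":100}]'
python3 - <<'E'
from h import *
ci=imaging.camera_info("wrist");p,d=imaging.grab_frame("wrist")
np.savez("pics/w1.npz",p=p,d=d,R=ci["R"],t=ci["t"])
import pickle;pickle.dump(ci,open("pics/w1.pkl","wb"))
cv2.imwrite("pics/w1.png",p[:,:,::-1]); go(474,68,150,8)
E
```

```text
time_s: 1.6
ee_pos: [471.9, 20.1, 157.4]
ee_rot: [-90.1, -0.0, -82.2]
force: [-0.4, -1.0, 0.3]
gripper_width: 91.5
t 1.65 pos [471.6  19.4 157.5] F [0.6 0.  1.1] g 91.1 jaw ang 7.71 tilt [ 4.0e-04 -1.0e+00 -1.6e-03]
delta_cm [-4.79  0.75  0.89] twist [ 0.09 -0.29  0.02]
```

View pics/w1.png

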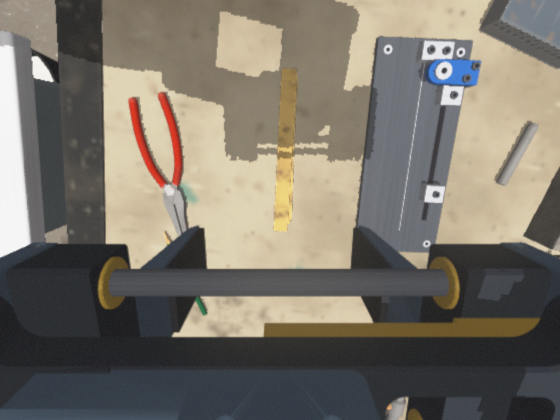

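```bash
python3 - <<'E'
from h import *
p=cv2.imread("pics/w1.png")
a=cv2.resize(p[30:260,350:485],None,fx=4,fy=2.6*1,interpolation=cv2.INTER_CUBIC)
b=cv2.resize(p[60:240,265:310],None,fx=5,fy=3.32,interpolation=cv2.INTER_CUBIC)
h=min(a.shape[0],b.shape[0]);cv2.imwrite("pics/w1z.png",np.hstack([a[:h],b[:h]])); print(a.shape,b.shape)
E
```

```text
(598, 540, 3) (598, 225, 3)
```

View pics/w1z.png

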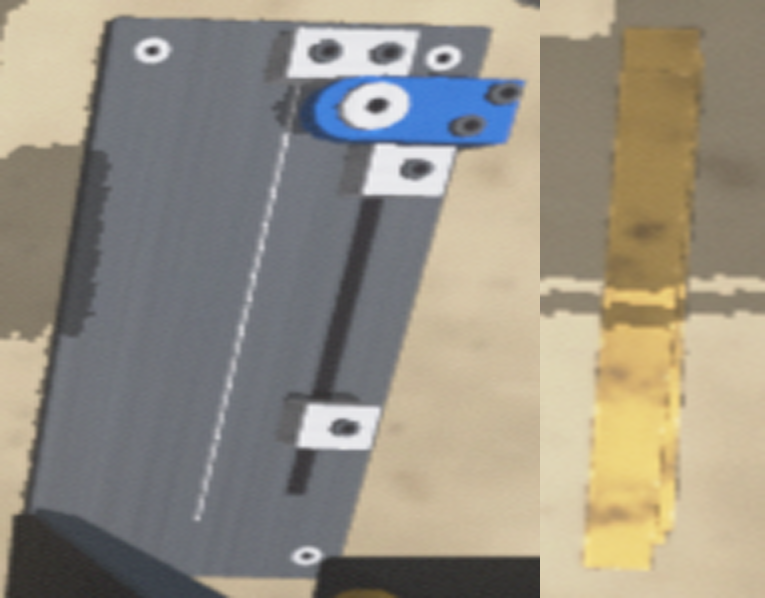

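```bash
cat > fit.py <<'E'
from h import *
from scipy.optimize import least_squares
import pickle
def fitjig(ci,obs):
    P=np.array([[*ray(ci,u,v,z)[:2],a,b] for (u,v),(a,b,z) in obs])
    def f(q):
        c,s=np.cos(q[2]),np.sin(q[2])
        return np.r_[q[0]+c*P[:,2]-s*P[:,3]-P[:,0],q[1]+s*P[:,2]+c*P[:,3]-P[:,1]]
    r=least_squares(f,[630,90,0.13]);print("jig",r.x[:2].round(2),"yaw",np.degrees(r.x[2]).round(2));print(r.fun.round(1));return r.x
def jw(q,x,y): c,s=np.cos(q[2]),np.sin(q[2]);return np.array([q[0]+c*x-s*y,q[1]+s*x+c*y])
E
python3 - <<'E'
from fit import *
ci=pickle.load(open("pics/w1.pkl","rb"))
q=fitjig(ci,[((378,36.9),(-52,125,12)),((472.5,40),(52,125,12)),((452,95.4),(31,66,27)),((434.75,194),(31,-44,27)),((438.5,50.6),(8,109,27)),((444.2,70.4),(10,87,42))])
print("home",jw(q,11,11))
p=cv2.imread("pics/w1.png");hsv=cv2.cvtColor(p,cv2.COLOR_BGR2HSV)
m=((hsv[...,0]>14)&(hsv[...,0]<30)&(hsv[...,1]>115)).astype(np.uint8);m[:, :260]=0;m[:,320:]=0;m[240:]=0
print(m.sum())
# per-row extents
for r in range(66,236,8):
    c=np.flatnonzero(m[r]); 
    if len(c): 
        print(r,c[0],c[-1],[ray(ci,c[0]-.5,r,12)[:2].round(1),ray(ci,c[-1]+.5,r,12)[:2].round(1)])
cc=np.flatnonzero(m.sum(1)>4);print(cc[0],cc[-1],ray(ci,288,cc[0]-.5,12),ray(ci,281,cc[-1]+.5,12))
E
```

```text
jig [620.96  87.04] yaw 6.0
[-0.   0.9 -0.   0.2 -0.7 -0.4  0.4  0.4  0.2  0.  -0.4 -0.5]
home [630.74919168  99.12512002]
2134
74 282 295 [array([457.3, 154.7]), array([472.9, 156.8])]
82 282 295 [array([458.5, 146.4]), array([474.1, 148.6])]
90 281 295 [array([458.5, 137.9]), array([475.4, 140.2])]
98 281 294 [array([459.7, 129.5]), array([475.5, 131.6])]
106 280 294 [array([459.7, 120.8]), array([476.8, 123.1])]
114 280 294 [array([460.9, 112.1]), array([478.1, 114.4])]
122 280 293 [array([462.1, 103.3]), array([478.3, 105.5])]
130 279 292 [array([462.2,  94.2]), array([478.5,  96.4])]
138 282 292 [array([466.9,  85.6]), array([479.8,  87.4])]
146 279 293 [array([464.7,  76. ]), array([482.4,  78.4])]
154 279 292 [array([465.9,  66.7]), array([482.6,  68.9])]
162 278 291 [array([466. ,  57.1]), array([482.8,  59.4])]
170 278 292 [array([467.3,  47.5]), array([485.4,  50. ])]
178 277 291 [array([467.4,  37.6]), array([485.6,  40.1])]
186 277 290 [array([468.7,  27.8]), array([485.9,  30.1])]
194 276 290 [array([468.8,  17.6]), array([487.3,  20.2])]
202 276 290 [array([470.2,   7.5]), array([488.8,  10. ])]
210 276 290 [array([471.6,  -2.8]), array([ 4.903e+02, -2.000e-01])]
218 276 288 [array([473. , -13.2]), array([489.3, -11. ])]
226 276 285 [array([474.4, -23.8]), array([487.1, -22.1])]
69 229 [463.72525113 161.25384851  12.        ] [482.01264359 -27.5444564   12.        ]
```

```bash
python3 - <<'E'
from h import *
go(473,67,30,5)
E
```

```text
t 1.65 pos [471.6  19.4 157.5] F [0.6 0.  1.1] g 91.1 jaw ang 7.71 tilt [ 4.0e-04 -1.0e+00 -1.6e-03]
delta_cm [-4.71 12.75  0.8 ] twist [0.09 2.71 0.03]
```

```bash
python3 -m pendant '[{"delta_pos":[-3,4,0.8],"twist":[0,2.7,0],"grip":100},{"delta_pos":[-4.7,8,0.8],"twist":[0,2.7,0],"grip":100},{"delta_pos":[-4.7,12,0.8],"twist":[0,2.7,0],"grip":100},{"delta_pos":[-4.7,13.5,0.8],"twist":[0,2.7,0],"grip":100},{"delta_pos":[-4.7,13.5,0.8],"twist":[0,2.7,0],"grip":100}]'
python3 - <<'E'
from h import *
go(473,67,2,5)
E
```

```text
time_s: 2.15
ee_pos: [471.2, 65.7, 20.9]
ee_rot: [-90.4, -0.0, -85.1]
force: [0.7, -0.0, 0.3]
gripper_width: 91.0
t 2.15 pos [471.2  65.7  20.9] F [ 0.7 -0.   0.3] g 91.0 jaw ang 4.87 tilt [ 5.0e-04 -1.0e+00 -6.2e-03]
delta_cm [-0.11  1.89  0.2 ] twist [ 0.35 -0.13  0.03]
```

```bash
python3 -m pendant '[{"delta_pos":[-0.1,1.0,0.2],"twist":[0,0,0],"grip":70},{"delta_pos":[-0.1,1.5,0.2],"twist":[0,0,0],"grip":50},{"delta_pos":[-0.1,1.8,0.2],"twist":[0,0,0],"grip":35},{"delta_pos":[-0.1,1.8,0.2],"twist":[0,0,0],"grip":30},{"delta_pos":[-0.1,1.8,0.2],"twist":[0,0,0],"grip":30}]' 10
python3 - <<'E'
from h import *
go(473,67,2,5)
E
```

```text
time_s: 2.65
ee_pos: [476.3, 68.5, 5.4]
ee_rot: [-89.9, -0.0, -85.0]
force: [0.3, -0.1, -0.2]
gripper_width: 54.1
t 2.65 pos [476.3  68.5   5.4] F [ 0.3 -0.1 -0.2] g 54.1 jaw ang 4.97 tilt [ 1.e-04 -1.e+00  9.e-04]
delta_cm [ 0.12  0.34 -0.34] twist [-0.05 -0.03  0.  ]
```

```bash
python3 -m pendant '[{"delta_pos":[0,0.3,-0.3],"twist":[0,0,0],"grip":15},{"delta_pos":[0,0.3,-0.3],"twist":[0,0,0],"grip":5},{"delta_pos":[0,0.3,-0.3],"twist":[0,0,0],"grip":0},{"delta_pos":[0,0.3,-0.3],"twist":[0,0,0],"grip":0},{"delta_pos":[0,0.3,-0.3],"twist":[0,0,0],"grip":0}]' 10
python3 - <<'E'
from h import *
go(473,67,2,5)
E
```

```text
time_s: 3.15
ee_pos: [473.0, 68.3, 2.0]
ee_rot: [-90.0, -0.0, -85.0]
force: [0.1, -0.1, -0.9]
gripper_width: 14.3
t 3.15 pos [473.   68.3   2. ] F [ 0.1 -0.1 -0.9] g 14.3 jaw ang 4.98 tilt [ 1.e-04 -1.e+00  2.e-04]
delta_cm [ 0.13  0.   -0.01] twist [-0.01 -0.02  0.01]
```

```bash
python3 - <<'E'
from h import *
go(473,67,2,5)
p,d=imaging.grab_frame("wrist");cv2.imwrite("pics/w2.png",p[:,:,::-1])
p,d=imaging.grab_frame("scene");cv2.imwrite("pics/s2.png",cv2.resize(p[130:280,225:365,::-1],None,fx=5,fy=4,interpolation=cv2.INTER_CUBIC))
E
```

```text
t 3.15 pos [473.   68.3   2. ] F [ 0.1 -0.1 -0.9] g 14.3 jaw ang 4.98 tilt [ 1.e-04 -1.e+00  2.e-04]
delta_cm [ 0.13  0.   -0.01] twist [-0.01 -0.02  0.01]
```

View pics/w2.png

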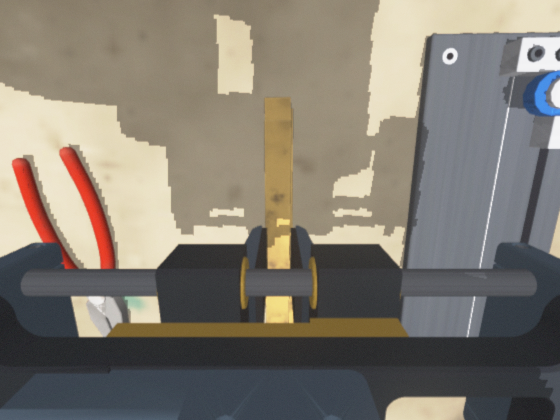

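View pics/s2.png

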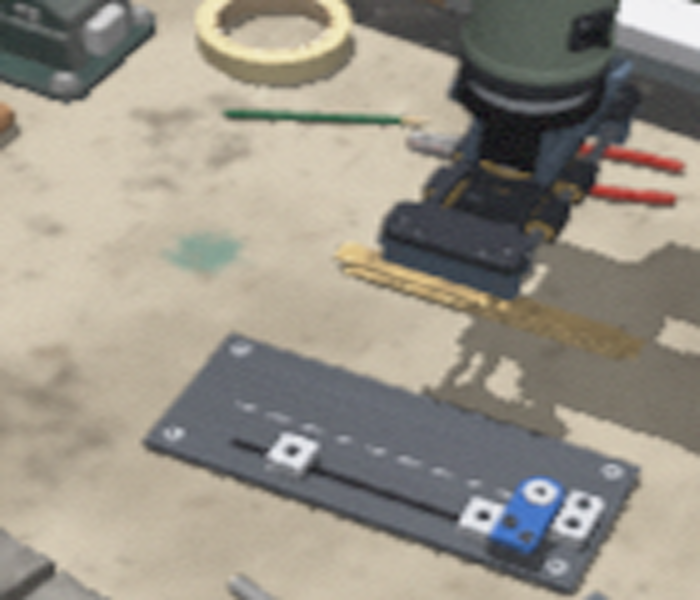

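```bash
python3 -m pendant '[{"delta_pos":[0,0,0],"twist":[0,0,0],"grip":0},{"delta_pos":[0,0,0],"twist":[0,0,0],"grip":0},{"delta_pos":[0,0,0],"twist":[0,0,0],"grip":40},{"delta_pos":[0,0,0],"twist":[0,0,0],"grip":40},{"delta_pos":[0,0,0],"twist":[0,0,0],"grip":40}]' 25
python3 -m pendant '[{"delta_pos":[0,-2,0],"twist":[0,0,0],"grip":40},{"delta_pos":[0,-7,0],"twist":[0,0,0],"grip":40},{"delta_pos":[0,-12,0],"twist":[0,0,0],"grip":80},{"delta_pos":[3,-15,0],"twist":[0,0,0],"grip":100},{"delta_pos":[4,-15,0],"twist":[0,0,0],"grip":100}]' 
python3 - <<'E'
from h import *
import pickle
ci=imaging.camera_info("wrist");pickle.dump(ci,open("pics/w3.pkl","wb"));p,d=imaging.grab_frame("wrist");cv2.imwrite("pics/w3.png",p[:,:,::-1])
cv2.imwrite("pics/w3z.png",cv2.resize(p[60:240,255:325,::-1],None,fx=6,fy=3.3,interpolation=cv2.INTER_CUBIC))
go(473,67,2,5)
E
```

```text
time_s: 3.75
ee_pos: [473.0, 68.3, 2.0]
ee_rot: [-90.0, -0.0, -85.0]
force: [0.9, -0.1, -0.2]
gripper_width: 21.6
time_s: 4.25
ee_pos: [479.9, 27.2, 156.7]
ee_rot: [-89.4, -0.1, -85.0]
force: [0.9, 0.4, -0.2]
gripper_width: 57.9
t 4.3 pos [478.   26.4 154. ] F [ 0.5 -0.4 -0.2] g 61.4 jaw ang 4.9 tilt [ 0.0016 -1.      0.0051]
delta_cm [-4.11 15.19 -0.23] twist [-0.29 -0.1   0.09]
```

View pics/w3.png

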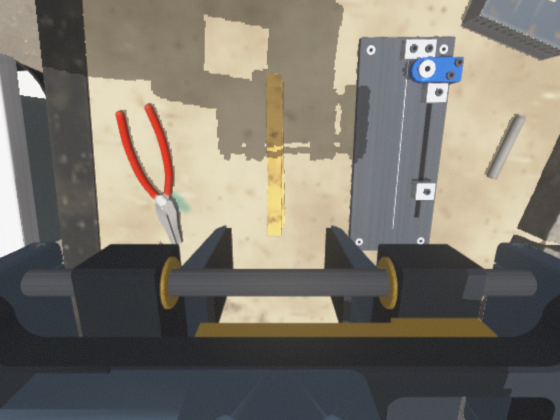

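View pics/w3z.png

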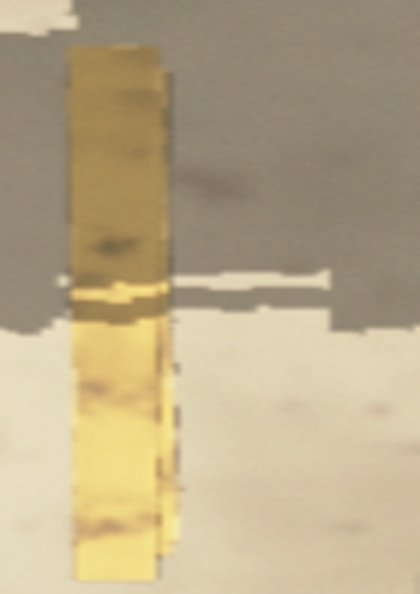

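```bash
python3 -m pendant '[{"delta_pos":[3,1,-0.5],"twist":[0,0,0],"grip":100},{"delta_pos":[4,3,-0.5],"twist":[0,0,0],"grip":100},{"delta_pos":[4,4,-0.5],"twist":[0,0,0],"grip":100},{"delta_pos":[4,4,-0.5],"twist":[0,0,0],"grip":100},{"delta_pos":[4,4,-0.5],"twist":[0,0,0],"grip":100}]' 
cat >> h.py <<'E'
def zmap(ci,d):
    v,u=np.mgrid[0:d.shape[0],0:d.shape[1]]
    P=np.stack([(u-ci["cx"])/ci["fx"]*d,(v-ci["cy"])/ci["fy"]*d,d],-1)
    return (P-np.array(ci["t"]))@np.array(ci["R"])
E
python3 - <<'E'
from h import *
import pickle
ci=imaging.camera_info("wrist");p,d=imaging.grab_frame("wrist");pickle.dump((ci,p,d),open("pics/w4.pkl","wb"));cv2.imwrite("pics/w4.png",p[:,:,::-1])
W=zmap(ci,d)
for r in range(20,240,12):
    print(r,W[r,262:300:2,2].round(0).astype(int))
go(473,67,2,5)
E
```

```text
time_s: 4.8
ee_pos: [474.6, -11.1, 111.5]
ee_rot: [-90.1, 0.0, -85.0]
force: [1.2, 0.4, -0.6]
gripper_width: 90.9
20 [0 1 2 1 1 1 1 1 3 0 0 1 1 1 1 0 0 1 1]
32 [  0 323   1   2   1   0   1  10   9  10   9  10  10  10  12  11   7   1
   1]
44 [ 1  1  1 -1  1  2  2 14 15 13 14 15 14 14 14 15  6  0  1]
56 [ 1  1  2  1  1  1  2 13 15 14 14 15 14 14 13 14  6  1  1]
68 [ 1  2  1  2  2  1  0 14 13 16 15 14 15 14 15 13  6  1  0]
80 [ 0  0  3  1  2  0  2 15 14 14 14 14 13 15 15 14  2  0  1]
92 [ 2  1  1  0  1  0  2 14 14 14 15 14 14 13 14 14  2  1  2]
104 [ 0  2  1  0  3  1  0 15 14 14 15 14 14 14 16 11  1  2  0]
116 [ 0  2  1  0  0  1  1 14 15 14 14 13 16 14 14 10  0  0  1]
128 [  1   0   1   1   1   2   2  15  14 323  14  14  14  15  15  11   1   1
   0]
140 [ 0  0  1  3  2  2  2 14 15 13 14 15 15 15 14 10 10  1  2]
152 [ 1  1  2  1  1  1  1 16 13 15 14 12 14 14 14 10 10  1  1]
164 [ 2  2  2  2  2  1  2 14 14 15 14 14 15 13 13 11  9  1  1]
176 [  2   1   1   1   2   2   0  15 323  16  14  15  14  14  15  11  10   1
   2]
188 [ 0  1  1  1  1  1  1 15 14 15 14 13 14 14 13 10 10  2  0]
200 [ 2  1  1  1  2  1  1 14 14 15 14 15 15 14 13 11 10  2  1]
212 [ 1  1  0  1  1  0  1 13 13 15 14 14 14 14 13  2  0  3  1]
224 [1 2 2 0 2 1 1 0 1 2 0 1 2 1 2 1 2 1 2]
236 [3 1 1 2 2 2 1 2 1 0 1 2 0 3 2 0 0 2 1]
t 4.85 pos [475.1 -11.1 112. ] F [-0.4 -0.2 -0.3] g 91.2 jaw ang 5.02 tilt [-2.e-04 -1.e+00 -1.e-04]
delta_cm [-7.8  11.    0.48] twist [ 0.    0.02 -0.01]
```

View pics/w4.png

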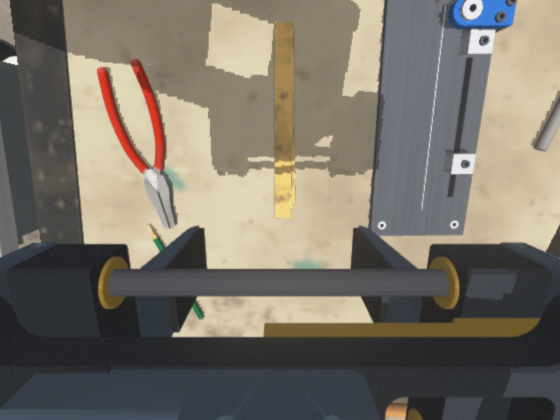

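```bash
python3 -m pendant '[{"delta_pos":[-4,4,0],"twist":[0,0,0],"grip":100},{"delta_pos":[-7.8,8,0],"twist":[0,0,0],"grip":80},{"delta_pos":[-7.8,10.2,0],"twist":[0,0,0],"grip":60},{"delta_pos":[-7.8,11,0],"twist":[0,0,0],"grip":45},{"delta_pos":[-7.8,11,0],"twist":[0,0,0],"grip":35}]' 6
python3 - <<'E'
from h import *
go(475,67,1,5)
E
```

```text
time_s: 5.35
ee_pos: [468.0, 66.1, 1.7]
ee_rot: [-90.1, -0.0, -85.0]
force: [-0.6, 0.8, 0.4]
gripper_width: 61.9
t 5.35 pos [468.   66.1   1.7] F [-0.6  0.8  0.4] g 61.9 jaw ang 5.05 tilt [ 3.0e-04 -1.0e+00 -1.3e-03]
delta_cm [-0.03  0.07  0.71] twist [0.07 0.05 0.02]
```

```bash
python3 -m pendant '[{"delta_pos":[0,0,0.6],"twist":[0,0,0],"grip":35},{"delta_pos":[0,0,0.6],"twist":[0,0,0],"grip":25},{"delta_pos":[0,0,0.6],"twist":[0,0,0],"grip":20},{"delta_pos":[0,0,0.6],"twist":[0,0,0],"grip":18},{"delta_pos":[0,0,0.6],"twist":[0,0,0],"grip":18}]' 6
python3 - <<'E'
from h import *
go(475,67,1,5)
import pickle
ci=imaging.camera_info("wrist");p,d=imaging.grab_frame("wrist");pickle.dump((ci,p,d),open("pics/w5.pkl","wb"));
cv2.imwrite("pics/w5z.png",cv2.resize(p[80:340,235:325,::-1],None,fx=6,fy=2.3,interpolation=cv2.INTER_CUBIC))
E
```

```text
time_s: 5.85
ee_pos: [474.3, 66.1, 2.4]
ee_rot: [-90.0, -0.0, -85.0]
force: [0.3, -0.0, -0.0]
gripper_width: 22.1
t 5.85 pos [474.3  66.1   2.4] F [ 0.3 -0.  -0. ] g 22.1 jaw ang 4.95 tilt [ 1.e-04 -1.e+00  7.e-04]
delta_cm [-0.08  0.14  0.08] twist [-0.04 -0.05  0.  ]
```

View pics/w5z.png

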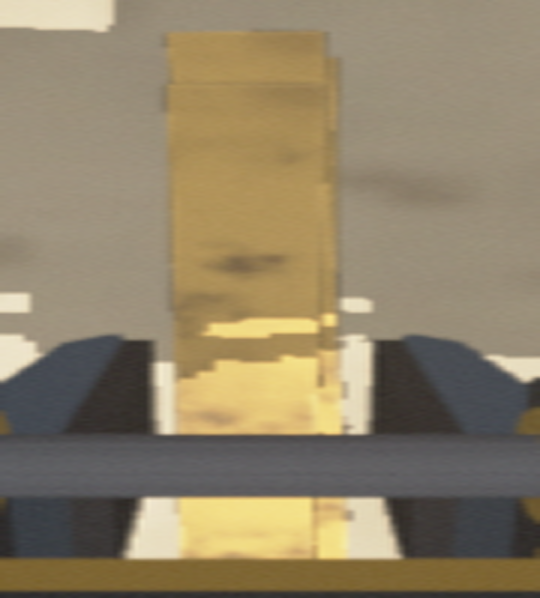

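```bash
python3 -m pendant '[{"delta_pos":[0,0.1,0],"twist":[0,0,0],"grip":15},{"delta_pos":[0,0.1,0],"twist":[0,0,0],"grip":10},{"delta_pos":[0,0.1,0],"twist":[0,0,0],"grip":10},{"delta_pos":[0,0.1,0],"twist":[0,0,0],"grip":10},{"delta_pos":[0,0.1,0],"twist":[0,0,0],"grip":10}]' 6
python3 - <<'E'
from h import *
go(475,67,1,5)
import pickle
ci=imaging.camera_info("wrist");p,d=imaging.grab_frame("wrist");pickle.dump((ci,p,d),open("pics/w6.pkl","wb"));
cv2.imwrite("pics/w6z.png",cv2.resize(p[80:340,235:325,::-1],None,fx=6,fy=2.3,interpolation=cv2.INTER_CUBIC))
W=zmap(ci,d)
for r in range(90,240,12):
    print(r,W[r,258:300:2,2].round(0).astype(int))
E
```

```text
time_s: 6.4
ee_pos: [474.1, 66.4, 1.0]
ee_rot: [-90.0, -0.0, -85.0]
force: [0.3, 0.6, -0.7]
gripper_width: 9.2
t 6.4 pos [474.1  66.4   1. ] F [ 0.3  0.6 -0.7] g 9.2 jaw ang 4.98 tilt [ 1.e-04 -1.e+00 -0.e+00]
delta_cm [-0.05 -0.    0.09] twist [ 0.   -0.02  0.  ]
90 [1 1 0 1 2 2 0 1 2 2 2 2 0 1 2 1 0 2 1 0 1]
102 [ 1  1  1  9 10  9  9 11 10 11 10 10 11 11 10 11  1  2  2  1  1]
114 [ 1  1  2 11 10 10 10 10 10 10  9 10 10  9 11 10  6  0  1  1  0]
126 [ 2  2  0 14 14 12 13 13 13 15 14 15 14 14 14 15  6  0  0  1  1]
138 [ 2  1  2 15 13 14 15 14 14 15 14 14 13 15 14 14  6  2  0  1  0]
150 [ 2  2  1 13 15 14 15 14 13 16 14 15 14 14 15 13 10  1  1  0  0]
162 [ 1  1  0 15 13 14 15 14 12 15 14 14 13 15 15 15 12  2  1  1  0]
174 [ 2  2  1 14 13 14 14 14 14 14 14 14 15 14 14 14 10  1  1  0  1]
186 [ 1  0  1 15 14 13 14 14 14 14 15 16 14 14 14 14 11  2  1  1  0]
198 [ 1  2  2 14 14 14 14 16 15 15 14 14 15 15 14 15 10  0  1  0  1]
210 [ 1  1  0 15 14 15 15 14 14 15 15 14 14 14 15 14 10  0  2 -1  2]
222 [  1   1   2  15  15  13  15  15  15  14  14  15  14  15  13  14  10   1
 212   1   2]
234 [58 56 58 56 53 53 53 15 14 15 14 13 15 13 15 52 53 49 57 56 57]
```

View pics/w6z.png

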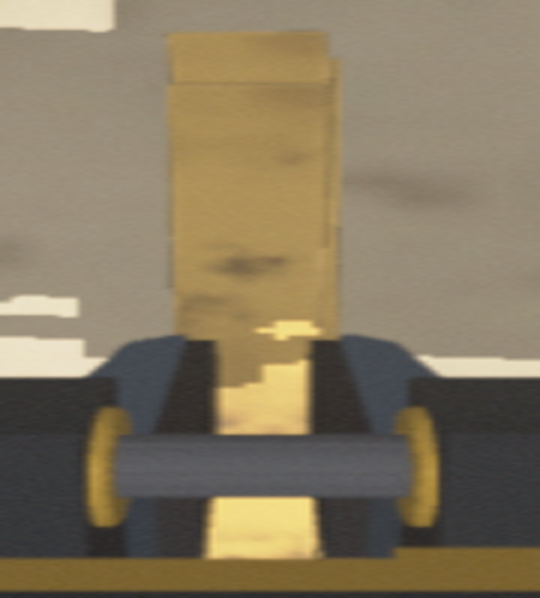

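```bash
python3 - <<'E'
from h import *
import pickle
for n in ("w5","w6"):
    ci,p,d=pickle.load(open(f"pics/{n}.pkl","rb"));W=zmap(ci,d)
    for r in (224,228,230,232,236,240,250,260,266,300,310,320):
        print(r,[tuple(W[r,c].round(0).astype(int)) for c in (252,258,262,266,296,300,306)])
print(proj(ci,[474,66+16,1]),proj(ci,[474,66+16,50]),proj(ci,[474,66,1]))
E
```

```text
224 [(np.int64(455), np.int64(69), np.int64(1)), (np.int64(459), np.int64(70), np.int64(2)), (np.int64(462), np.int64(70), np.int64(0)), (np.int64(465), np.int64(74), np.int64(14)), (np.int64(488), np.int64(72), np.int64(1)), (np.int64(491), np.int64(73), np.int64(2)), (np.int64(496), np.int64(73), np.int64(1))]
228 [(np.int64(458), np.int64(82), np.int64(48)), (np.int64(461), np.int64(81), np.int64(43)), (np.int64(462), np.int64(67), np.int64(1)), (np.int64(466), np.int64(72), np.int64(15)), (np.int64(488), np.int64(69), np.int64(1)), (np.int64(487), np.int64(83), np.int64(44)), (np.int64(490), np.int64(85), np.int64(48))]
230 [(np.int64(458), np.int64(82), np.int64(51)), (np.int64(462), np.int64(81), np.int64(48)), (np.int64(463), np.int64(65), np.int64(1)), (np.int64(466), np.int64(70), np.int64(15)), (np.int64(489), np.int64(67), np.int64(1)), (np.int64(487), np.int64(83), np.int64(47)), (np.int64(490), np.int64(85), np.int64(53))]
232 [(np.int64(459), np.int64(82), np.int64(55)), (np.int64(462), np.int64(81), np.int64(51)), (np.int64(463), np.int64(64), np.int64(2)), (np.int64(4
[... 5940 characters left out ...]
(87), np.int64(135)), (np.int64(467), np.int64(72), np.int64(113)), (np.int64(468), np.int64(62), np.int64(97)), (np.int64(470), np.int64(62), np.int64(97)), (np.int64(483), np.int64(63), np.int64(97)), (np.int64(482), np.int64(76), np.int64(117)), (np.int64(481), np.int64(91), np.int64(139))]
320 [(np.int64(466), np.int64(84), np.int64(136)), (np.int64(467), np.int64(69), np.int64(115)), (np.int64(468), np.int64(56), np.int64(97)), (np.int64(470), np.int64(56), np.int64(97)), (np.int64(484), np.int64(59), np.int64(98)), (np.int64(482), np.int64(74), np.int64(120)), (np.int64(480), np.int64(91), np.int64(144))]
[279.0287769 210.9990126] [279.05111883 232.91192144] [277.20809157 231.19109889]
```

```bash
python3 - <<'E'
from h import *
import pickle
for n in("scene",):
    ci=imaging.camera_info(n);p,d=imaging.grab_frame(n);pickle.dump((ci,p,d),open(f"pics/{n}7.pkl","wb"))
    W=zmap(ci,d)
    for y in (66,50,82):
      print(n,proj(ci,[474,y,1]),proj(ci,[474,y,43]))
    q=p[185:245,290:355,::-1].copy();q=cv2.resize(q,None,fx=10,fy=10,interpolation=cv2.INTER_CUBIC)
    for y in (50,82):
        for z in (0,43):
            a=proj(ci,[474-18,y,z]);a=(a-[290,185])*10+5;cv2.circle(q,tuple(int(v) for v in a),4,(0,0,255) if z else (0,255,0),-1)
    cv2.imwrite("pics/s7z.png",q)
    u,v=proj(ci,[488,66,1]).round().astype(int)
    for vv in range(v-25,v+6,2): print(vv,W[vv,u].round(0))
E
```

```text
scene [321.18812869 205.62791443] [322.55039003 196.54109863]
scene [316.41259247 203.31473448] [317.62671518 194.20159664]
scene [326.00729797 207.96222942] [327.52039969 198.90261678]
184 [533.  75. 159.]
186 [538.  78. 158.]
188 [546.  82. 161.]
190 [553.  86. 163.]
192 [557.  89. 161.]
194 [563.  92. 161.]
196 [562.  92. 152.]
198 [560.  92. 142.]
200 [554.  90. 127.]
202 [555.  91. 121.]
204 [480.  61.  11.]
206 [484.  64.   9.]
208 [484.  64.  -1.]
210 [489.  67.  -3.]
212 [495.  71.  -4.]
214 [504.  75.  -0.]
```

View pics/s7z.png

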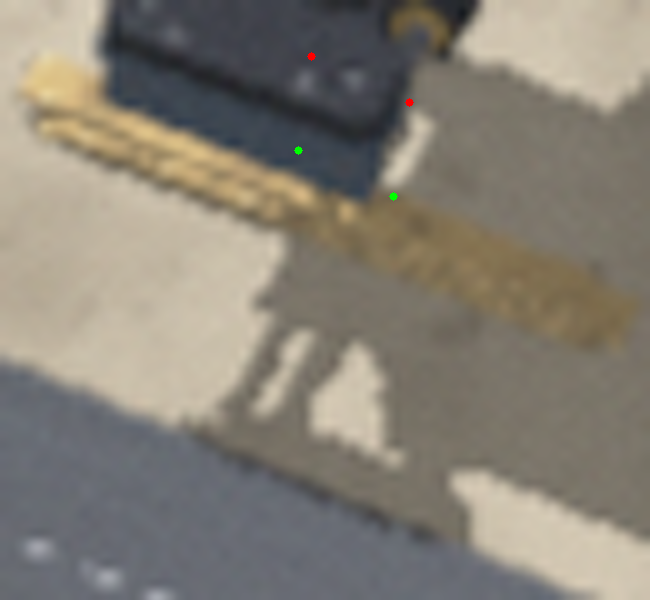

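```bash
python3 -m pendant '[{"delta_pos":[0,0,0],"twist":[0,0,0],"grip":60},{"delta_pos":[0,0,0],"twist":[0,0,0],"grip":60},{"delta_pos":[0,0,0],"twist":[0,0,0],"grip":60},{"delta_pos":[0,0,0],"twist":[0,0,0],"grip":60},{"delta_pos":[0,0.5,0],"twist":[0,0,0],"grip":60}]' 
python3 -m pendant '[{"delta_pos":[0,0.2,0],"twist":[0,0,0],"grip":60},{"delta_pos":[0,0.4,0],"twist":[0,0,0],"grip":60},{"delta_pos":[0,0.6,0],"twist":[0,0,0],"grip":60},{"delta_pos":[0,0.8,0],"twist":[0,0,0],"grip":60},{"delta_pos":[0,0.8,0],"twist":[0,0,0],"grip":60}]' 
python3 - <<'E'
from h import *
go(475,67,1,5)
import pickle
ci=imaging.camera_info("wrist");p,d=imaging.grab_frame("wrist");pickle.dump((ci,p,d),open("pics/w8.pkl","wb"));
cv2.imwrite("pics/w8.png",p[:,:,::-1])
E
```

```text
time_s: 7.0
ee_pos: [474.7, 66.4, -3.7]
ee_rot: [-89.9, -0.0, -85.0]
force: [0.1, -0.1, -1.3]
gripper_width: 46.4
time_s: 7.5
ee_pos: [473.9, 66.3, -12.3]
ee_rot: [-90.0, -0.0, -85.0]
force: [0.3, -0.2, 1.6]
gripper_width: 54.6
t 7.5 pos [473.9  66.3 -12.3] F [ 0.3 -0.2  1.6] g 54.6 jaw ang 4.98 tilt [ 1.e-04 -1.e+00 -5.e-04]
delta_cm [-0.06 -1.33  0.11] twist [ 0.03 -0.02  0.01]
```

View pics/w8.png

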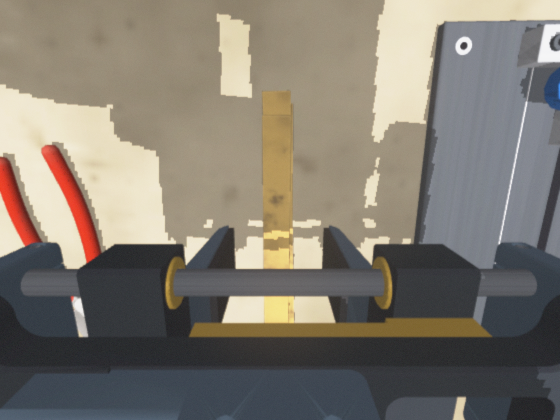

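```bash
cat >> h.py <<'E'
def tip(ci,d):
    W=zmap(ci,d)
    for c in list(range(180,240,6))+list(range(320,372,6)):
        col=W[215:250,c]; k=np.flatnonzero(col[:,2]>18)
        if len(k): print(c,215+k[0],col[k[0]].round(1),col[k[0]+1].round(1))
E
python3 - <<'E'
from h import *
import pickle
ci,p,d=pickle.load(open("pics/w8.pkl","rb"));W=zmap(ci,d)
print(np.median(W[20:200,300:330,2]),np.median(W[120:200,268:286,2]));tip(ci,d)
E
```

```text
0.9842522571160479 14.243625323219108
180 244 [440.5 101.9 111.8] [440.6 101.8 112.2]
186 228 [468.9 139.  198.7] [408.5  66.5   1. ]
204 245 [435.6  80.2  59.7] [436.3  80.9  62.5]
210 238 [436.5  80.5  50. ] [437.   80.8  52.2]
216 231 [437.3  80.5  38.3] [437.9  81.   41.4]
222 227 [439.5  80.9  31.7] [439.9  81.1  34.1]
228 226 [442.7  81.1  29.3] [443.   81.1  31.1]
234 235 [446.4  75.1  28. ] [446.5  74.5  28.2]
326 228 [502.2  85.   29.5] [502.2  84.6  30. ]
332 226 [505.9  86.4  28.7] [505.5  86.5  31. ]
338 229 [508.2  87.   35.5] [508.1  86.6  36.2]
344 235 [509.8  86.7  44.7] [509.1  87.   47.4]
350 242 [510.2  87.3  56.9] [510.   87.1  57.8]
356 248 [511.7  86.8  63.5] [511.3  86.9  65. ]
```

```bash
python3 -m pendant '[{"delta_pos":[0,0.6,0],"twist":[0,0,0],"grip":60},{"delta_pos":[0,1.2,0],"twist":[0,0,0],"grip":60},{"delta_pos":[0,1.8,0],"twist":[0,0,0],"grip":60},{"delta_pos":[0,2.1,0],"twist":[0,0,0],"grip":60},{"delta_pos":[0,2.1,0],"twist":[0,0,0],"grip":60}]' 
python3 -m pendant '[{"delta_pos":[0,0.1,0],"twist":[0,0,0],"grip":60},{"delta_pos":[0,0.15,0],"twist":[0,0,0],"grip":60},{"delta_pos":[0,0.2,0],"twist":[0,0,0],"grip":60},{"delta_pos":[0,0.25,0],"twist":[0,0,0],"grip":60},{"delta_pos":[0,0.25,0],"twist":[0,0,0],"grip":60}]' 
python3 - <<'E'
from h import *
go(475,67,-40,5)
import pickle
ci=imaging.camera_info("wrist");p,d=imaging.grab_frame("wrist");pickle.dump((ci,p,d),open("pics/w9.pkl","wb"));tip(ci,d)
E
```

```text
time_s: 8.05
ee_pos: [473.6, 66.3, -33.7]
ee_rot: [-90.1, -0.0, -85.0]
force: [-0.6, 0.1, 0.5]
gripper_width: 54.7
time_s: 8.55
ee_pos: [474.2, 66.4, -35.5]
ee_rot: [-90.0, -0.0, -85.0]
force: [-0.5, 0.5, 0.2]
gripper_width: 54.8
t 8.55 pos [474.2  66.4 -35.5] F [-0.5  0.5  0.2] g 54.8 jaw ang 4.98 tilt [ 1.e-04 -1.e+00  2.e-04]
delta_cm [-0.06  0.45  0.09] twist [-0.01 -0.02  0.01]
180 244 [440.6 101.9  88.6] [440.7 101.6  88.7]
204 245 [436.1  80.8  37.8] [436.4  80.7  38.9]
210 238 [436.5  80.2  26.1] [437.1  80.7  28.8]
216 233 [438.2  80.5  18.4] [438.7  80.8  20.8]
222 233 [441.7  81.2  19.4] [442.   81.1  20.9]
228 235 [445.   79.8  18.1] [445.2  79.7  19.6]
326 231 [469.  139.  175.5] [501.4  84.8  13.2]
332 236 [503.8  84.9  19.7] [503.3  85.2  22.3]
338 233 [507.   86.9  19.4] [506.8  86.6  20.4]
344 235 [510.   86.7  21.6] [509.5  86.8  23.5]
350 242 [510.5  87.1  33.3] [510.2  87.   34.5]
356 248 [512.   86.7  40.1] [511.1  87.4  43.1]
368 244 [469.  139.  175.5] [531.5  74.5   1.4]
```

```bash
python3 -m pendant '[{"delta_pos":[0,0.05,0],"twist":[0,0,0],"grip":60},{"delta_pos":[0,0.1,0],"twist":[0,0,0],"grip":60},{"delta_pos":[0,0.15,0],"twist":[0,0,0],"grip":60},{"delta_pos":[0,0.2,0],"twist":[0,0,0],"grip":60},{"delta_pos":[0,0.2,0],"twist":[0,0,0],"grip":60}]' 
python3 -m pendant '[{"delta_pos":[0,0.05,0],"twist":[0,0,0],"grip":60},{"delta_pos":[0,0.1,0],"twist":[0,0,0],"grip":60},{"delta_pos":[0,0.15,0],"twist":[0,0,0],"grip":60},{"delta_pos":[0,0.2,0],"twist":[0,0,0],"grip":60},{"delta_pos":[0,0.2,0],"twist":[0,0,0],"grip":60}]' 

```

```text
time_s: 9.1
ee_pos: [474.1, 66.3, -37.6]
ee_rot: [-90.0, -0.0, -85.0]
force: [-0.3, -0.4, 0.5]
gripper_width: 54.6
time_s: 9.6
ee_pos: [474.2, 66.4, -38.4]
ee_rot: [-90.0, -0.0, -85.0]
force: [-1.8, -1.7, 11.9]
gripper_width: 55.3
```

```bash
python3 -m pendant '[{"delta_pos":[0,-0.2,0],"twist":[0,0,0],"grip":45},{"delta_pos":[0,-0.2,0],"twist":[0,0,0],"grip":35},{"delta_pos":[0,-0.2,0],"twist":[0,0,0],"grip":28},{"delta_pos":[0,-0.2,0],"twist":[0,0,0],"grip":22},{"delta_pos":[0,-0.2,0],"twist":[0,0,0],"grip":15}]' 8
python3 -m pendant '[{"delta_pos":[0,0,0],"twist":[0,0,0],"grip":10},{"delta_pos":[0,0,0],"twist":[0,0,0],"grip":10},{"delta_pos":[0,0,0],"twist":[0,0,0],"grip":10},{"delta_pos":[0,0,0],"twist":[0,0,0],"grip":10},{"delta_pos":[0,0,0],"twist":[0,0,0],"grip":10}]' 15
python3 - <<'E'
from h import *
go(475,67,-40,5)
import pickle
ci=imaging.camera_info("wrist");p,d=imaging.grab_frame("wrist");pickle.dump((ci,p,d),open("pics/w10.pkl","wb"))
cv2.imwrite("pics/w10z.png",cv2.resize(p[60:300,215:345,::-1],None,fx=5,fy=2.5,interpolation=cv2.INTER_CUBIC))
E
```

```text
time_s: 10.1
ee_pos: [474.1, 66.3, -37.7]
ee_rot: [-90.0, -0.0, -85.0]
force: [1.1, 0.1, -1.0]
gripper_width: 17.6
time_s: 10.6
ee_pos: [473.8, 66.3, -37.7]
ee_rot: [-90.0, -0.0, -85.0]
force: [0.3, 0.2, -2.9]
gripper_width: 17.2
t 10.6 pos [473.8  66.3 -37.7] F [ 0.3  0.2 -2.9] g 17.2 jaw ang 4.98 tilt [ 1.e-04 -1.e+00 -7.e-04]
delta_cm [-0.06  0.23  0.13] twist [ 0.04 -0.02  0.01]
```

View pics/w10z.png

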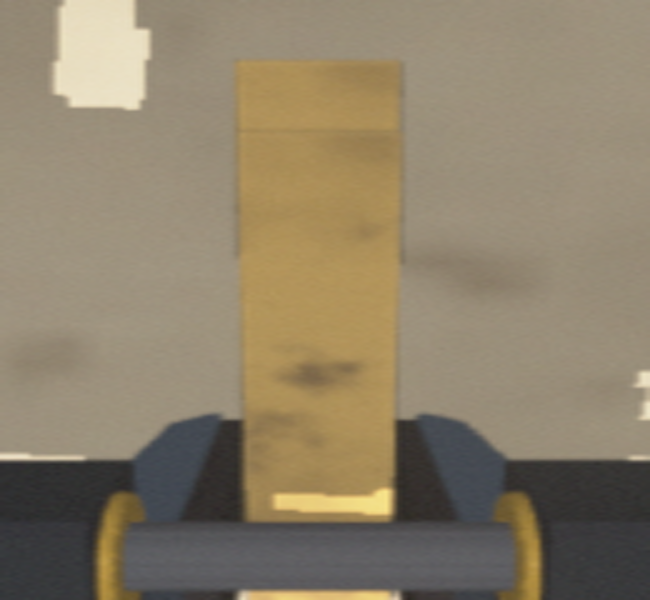

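```bash
python3 - <<'E'
from h import *
import pickle
ci,p,d=pickle.load(open("pics/w10.pkl","rb"))
print("mid",ray(ci,279,84,8),"top",ray(ci,279,112,12))
ci,p,d=pickle.load(open("pics/w6.pkl","rb"))
print("mid",ray(ci,276,93.5,8),"top",ray(ci,276,116,12),"bot",ray(ci,292,105,4))
ci,p,d=pickle.load(open("pics/w4.pkl","rb"))
W=zmap(ci,d)
for c in (278,282,286,290,292): print(c,[ (r,W[r,c].round(0)) for r in range(200,224,2)][0:12:1])
E
```

```text
mid [466.60411546 163.06956708   8.        ] top [467.83607388 148.92189334  12.        ]
mid [464.97788045 162.8621081    8.        ] top [466.20876088 148.72706879  12.        ] bot [476.2124726  157.05347109   4.        ]
278 [(200, array([475.,  -9.,  14.])), (202, array([475., -12.,  14.])), (204, array([475., -14.,  15.])), (206, array([475., -16.,  14.])), (208, array([475., -18.,  14.])), (210, array([475., -21.,  14.])), (212, array([476., -23.,  13.])), (214, array([476., -26.,  13.])), (216, array([476., -27.,  15.])), (218, array([477., -34.,   0.])), (220, array([477., -36.,   3.])), (222, array([477., -39.,   1.]))]
282 [(200, array([479.,  -9.,  14.])), (202, array([479., -11.,  14.])), (204, array([479., -14.,  14.])), (206, array([479., -16.,  13.])), (208, array([480., -18.,  15.])), (210, array([480., -20.,  14.])), (212, array([480., -23.,  14.])), (214, array([480., -25.,  14.])), (216, array([480., -27.,  14.])), (218, array([481., -34.,   0.])), (220, array([481., -36.,   1.])), (222, array([482., -38.,   1.]))]
286 [(200, array([483.,  -9.,  15.])), (202, arra
[... 489 characters left out ...]
 -15.,  16.])), (208, array([488., -17.,  15.])), (210, array([489., -20.,  14.])), (212, array([489., -22.,  13.])), (214, array([489., -24.,  14.])), (216, array([489., -27.,  13.])), (218, array([490., -32.,   2.])), (220, array([490., -35.,   1.])), (222, array([491., -37.,   1.]))]
292 [(200, array([490.,  -9.,  11.])), (202, array([490., -11.,  11.])), (204, array([490., -14.,  10.])), (206, array([491., -17.,   6.])), (208, array([491., -19.,   6.])), (210, array([492., -23.,   1.])), (212, array([492., -25.,   2.])), (214, array([492., -28.,   1.])), (216, array([492., -30.,   1.])), (218, array([493., -32.,   1.])), (220, array([493., -34.,   2.])), (222, array([493., -37.,   2.]))]
```

```bash
python3 -m pendant '[{"delta_pos":[0,0,0],"twist":[0,0,0],"grip":50},{"delta_pos":[0,0,0],"twist":[0,0,0],"grip":50},{"delta_pos":[0,0,0],"twist":[0,0,0],"grip":50},{"delta_pos":[0,-1.5,0],"twist":[0,0,0],"grip":50},{"delta_pos":[0,-3,0],"twist":[0,0,0],"grip":50}]' 
python3 -m pendant '[{"delta_pos":[-4,-0.5,0],"twist":[0,0,0],"grip":40},{"delta_pos":[-8,-0.5,0],"twist":[0,0,0],"grip":0},{"delta_pos":[-12.4,-0.5,0],"twist":[0,0,0],"grip":0},{"delta_pos":[-12.4,-0.5,0],"twist":[0,0,0],"grip":0},{"delta_pos":[-12.4,-0.5,0],"twist":[0,0,0],"grip":0}]' 
python3 -m pendant '[{"delta_pos":[0,1,0],"twist":[0,0,0],"grip":0},{"delta_pos":[0,2,0],"twist":[0,0,0],"grip":0},{"delta_pos":[0,3,0],"twist":[0,0,0],"grip":0},{"delta_pos":[0,3.4,0],"twist":[0,0,0],"grip":0},{"delta_pos":[0,3.4,0],"twist":[0,0,0],"grip":0}]' 
python3 - <<'E'
from h import *
go(463,190,-37.5,5)
import pickle
ci=imaging.camera_info("wrist");p,d=imaging.grab_frame("wrist");pickle.dump((ci,p,d),open("pics/w11.pkl","wb"));cv2.imwrite("pics/w11.png",p[:,:,::-1])
E
```

```text
time_s: 11.15
ee_pos: [473.7, 66.3, -7.4]
ee_rot: [-90.1, -0.0, -85.0]
force: [-0.1, -0.6, 0.9]
gripper_width: 45.5
time_s: 11.65
ee_pos: [463.0, 190.4, -2.6]
ee_rot: [-90.0, -0.0, -84.9]
force: [-0.9, -1.2, -0.0]
gripper_width: 8.6
time_s: 12.15
ee_pos: [462.9, 189.2, -37.5]
ee_rot: [-90.1, -0.0, -85.1]
force: [-0.3, 0.1, 1.0]
gripper_width: 0.7
t 12.15 pos [462.9 189.2 -37.5] F [-0.3  0.1  1. ] g 0.7 jaw ang 4.93 tilt [ 6.0e-04 -1.0e+00 -1.8e-03]
delta_cm [-0.08  0.    0.02] twist [ 0.1  -0.07  0.04]
```

View pics/w11.png

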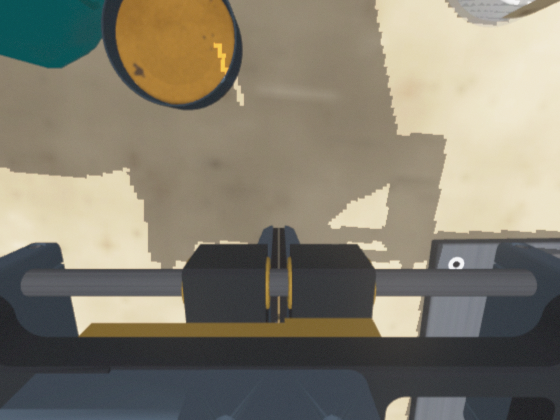

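```bash
python3 -m pendant '[{"delta_pos":[0.5,0,0],"twist":[0,0,0],"grip":0},{"delta_pos":[0.9,0,0],"twist":[0,0,0],"grip":0},{"delta_pos":[1.2,0,0],"twist":[0,0,0],"grip":0},{"delta_pos":[1.4,0,0],"twist":[0,0,0],"grip":0},{"delta_pos":[1.6,0,0],"twist":[0,0,0],"grip":0}]' 
python3 -m pendant '[{"delta_pos":[0.1,0,0],"twist":[0,0,0],"grip":0},{"delta_pos":[0.2,0,0],"twist":[0,0,0],"grip":0},{"delta_pos":[0.3,0,0],"twist":[0,0,0],"grip":0},{"delta_pos":[0.4,0,0],"twist":[0,0,0],"grip":0},{"delta_pos":[0.5,0,0],"twist":[0,0,0],"grip":0}]' 
python3 - <<'E'
from h import *
go(463,190,-37.5,5)
p,d=imaging.grab_frame("top");cv2.imwrite("pics/t12.png",cv2.resize(p[200:300,180:320,::-1],None,fx=5,fy=5,interpolation=cv2.INTER_CUBIC))
E
```

```text
time_s: 12.7
ee_pos: [465.0, 173.9, -36.3]
ee_rot: [-90.0, 0.0, -85.0]
force: [0.5, 1.4, 0.3]
gripper_width: 0.7
time_s: 13.2
ee_pos: [465.3, 169.1, -36.5]
ee_rot: [-90.0, 0.0, -85.0]
force: [0.0, 1.9, 2.0]
gripper_width: 0.7
t 13.2 pos [465.3 169.1 -36.5] F [0.  1.9 2. ] g 0.7 jaw ang 4.99 tilt [-1.e-04 -1.e+00  3.e-04]
delta_cm [-2.11  0.1  -0.05] twist [-0.02 -0.01 -0.  ]
```

View pics/t12.png

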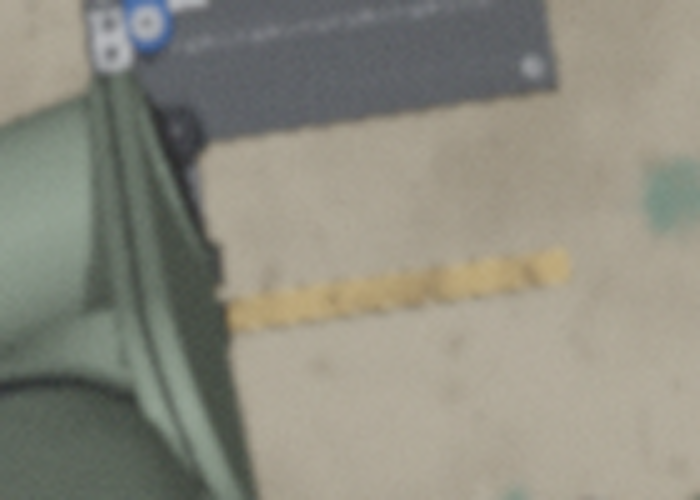

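```bash
python3 -m pendant '[{"delta_pos":[-0.8,0,0],"twist":[0,0,0],"grip":0},{"delta_pos":[-0.8,-1.5,0],"twist":[0,0,0],"grip":0},{"delta_pos":[-0.8,-3.5,0],"twist":[0,0,0],"grip":0},{"delta_pos":[1.5,-3.5,0],"twist":[0,0,0],"grip":0},{"delta_pos":[6.5,-3.5,0],"twist":[0,0,0],"grip":0}]' 
python3 -m pendant '[{"delta_pos":[5,0,0],"twist":[0,0,0],"grip":0},{"delta_pos":[10,0,0],"twist":[0,0,0],"grip":0},{"delta_pos":[15,0,0],"twist":[0,0,0],"grip":0},{"delta_pos":[17.6,0,0],"twist":[0,0,0],"grip":0},{"delta_pos":[17.6,0,0],"twist":[0,0,0],"grip":0}]' 
python3 - <<'E'
from h import *
go(486,-72,-37.5,5)
import pickle
ci=imaging.camera_info("wrist");p,d=imaging.grab_frame("wrist");pickle.dump((ci,p,d),open("pics/w13.pkl","wb"));cv2.imwrite("pics/w13.png",p[:,:,::-1])
E
```

```text
time_s: 13.75
ee_pos: [471.7, 105.7, -1.0]
ee_rot: [-89.9, 0.0, -84.7]
force: [1.4, -1.1, 0.5]
gripper_width: 0.4
time_s: 14.25
ee_pos: [486.3, -74.0, -1.7]
ee_rot: [-90.0, -0.1, -85.3]
force: [1.3, -0.8, 0.2]
gripper_width: 0.3
t 14.25 pos [486.3 -74.   -1.7] F [ 1.3 -0.8  0.2] g 0.3 jaw ang 4.74 tilt [ 1.e-03 -1.e+00 -2.e-04]
delta_cm [-0.2   3.58 -0.01] twist [ 0.01 -0.26  0.06]
```

View pics/w13.png

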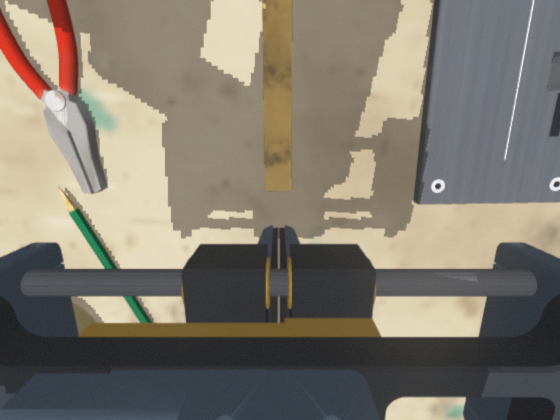

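```bash
python3 - <<'E'
from h import *
import pickle
ci,p,d=pickle.load(open("pics/w13.pkl","rb"));print(ray(ci,278,191,12))
E
python3 -m pendant '[{"delta_pos":[0,1,0],"twist":[0,0,0],"grip":0},{"delta_pos":[0,2,0],"twist":[0,0,0],"grip":0},{"delta_pos":[0,3,0],"twist":[0,0,0],"grip":0},{"delta_pos":[0,3.6,0],"twist":[0,0,0],"grip":0},{"delta_pos":[0,3.6,0],"twist":[0,0,0],"grip":0}]' 
python3 - <<'E'
from h import *
go(486,-36,-37.5,5)
E
```

```text
[484.04749556 -40.50492207  12.        ]
time_s: 14.8
ee_pos: [485.8, -70.4, -38.1]
ee_rot: [-90.1, 0.0, -84.9]
force: [1.0, -0.2, 0.1]
gripper_width: 0.6
t 14.8 pos [485.8 -70.4 -38.1] F [ 1.  -0.2  0.1] g 0.6 jaw ang 5.05 tilt [-2.e-04 -1.e+00 -1.e-03]
delta_cm [-3.42 -0.06  0.32] twist [ 0.06  0.05 -0.01]
```

```bash
python3 -m pendant '[{"delta_pos":[-0.7,-0.05,0],"twist":[0,0,0],"grip":0},{"delta_pos":[-1.2,-0.05,0],"twist":[0,0,0],"grip":0},{"delta_pos":[-1.6,-0.05,0],"twist":[0,0,0],"grip":0},{"delta_pos":[-2,-0.05,0],"twist":[0,0,0],"grip":0},{"delta_pos":[-2.4,-0.05,0],"twist":[0,0,0],"grip":0}]' 
python3 -m pendant '[{"delta_pos":[-0.3,0,0],"twist":[0,0,0],"grip":0},{"delta_pos":[-0.5,0,0],"twist":[0,0,0],"grip":0},{"delta_pos":[-0.7,0,0],"twist":[0,0,0],"grip":0},{"delta_pos":[-0.9,0,0],"twist":[0,0,0],"grip":0},{"delta_pos":[-1,0,0],"twist":[0,0,0],"grip":0}]' 
python3 - <<'E'
from h import *
go(486,-36,-37.5,5)
E
```

```text
time_s: 15.3
ee_pos: [484.0, -46.8, -37.0]
ee_rot: [-90.0, -0.0, -85.0]
force: [0.5, -0.6, 0.4]
gripper_width: 0.5
time_s: 15.8
ee_pos: [483.2, -37.2, -37.0]
ee_rot: [-90.0, -0.0, -85.0]
force: [0.3, -0.3, -0.4]
gripper_width: 0.5
t 15.8 pos [483.2 -37.2 -37. ] F [ 0.3 -0.3 -0.4] g 0.5 jaw ang 4.98 tilt [ 2.e-04 -1.e+00  1.e-04]
delta_cm [-0.1   0.05  0.29] twist [-0.   -0.02  0.01]
```

```bash
python3 -m pendant '[{"delta_pos":[-0.1,0,0],"twist":[0,0,0],"grip":0},{"delta_pos":[-0.2,0,0],"twist":[0,0,0],"grip":0},{"delta_pos":[-0.3,0,0],"twist":[0,0,0],"grip":0},{"delta_pos":[-0.4,0,0],"twist":[0,0,0],"grip":0},{"delta_pos":[-0.5,0,0],"twist":[0,0,0],"grip":0}]' 
python3 -m pendant '[{"delta_pos":[0.5,0,0],"twist":[0,0,0],"grip":0},{"delta_pos":[1,-3,0],"twist":[0,0,0],"grip":20},{"delta_pos":[1,-7,0],"twist":[0,0,0],"grip":60},{"delta_pos":[0,-11,0],"twist":[0,0,0],"grip":80},{"delta_pos":[0,-12,0],"twist":[0,0,0],"grip":80}]' 
python3 - <<'E'
from h import *
go(486,-36,-37.5,5)
import pickle
ci=imaging.camera_info("wrist");p,d=imaging.grab_frame("wrist");pickle.dump((ci,p,d),open("pics/w14.pkl","wb"));cv2.imwrite("pics/w14.png",p[:,:,::-1])
cv2.imwrite("pics/w14z.png",cv2.resize(p[30:240,250:310,::-1],None,fx=7,fy=2.85,interpolation=cv2.INTER_CUBIC))
W=zmap(ci,d)
for r in list(range(40,220,12)):print(r,W[r,262:300:2,2].round(0).astype(int))
E
```

```text
time_s: 16.3
ee_pos: [482.7, -32.2, -37.0]
ee_rot: [-90.0, -0.0, -85.0]
force: [-0.3, -0.9, -0.0]
gripper_width: 0.3
time_s: 16.8
ee_pos: [485.5, -32.0, 87.1]
ee_rot: [-89.5, -0.0, -85.0]
force: [0.8, -0.4, -0.6]
gripper_width: 29.8
t 16.8 pos [485.5 -32.   87.1] F [ 0.8 -0.4 -0.6] g 29.8 jaw ang 4.99 tilt [ 8.e-04 -1.e+00  8.e-03]
delta_cm [ 0.39 12.46 -0.08] twist [-0.46 -0.01  0.05]
40 [ 0  0 14 14 15 14 13 14 14 14 14 14  1  1  0  1  0  0  1]
52 [ 1 -1 14 15 13 15 13 13 13 16 14 14  1  3  1  0  1  2  1]
64 [ 0  0 13 15 14 15 15 15 14 15 13 13  1  1  0  0  1 -1  0]
76 [ 1  3 14 15 14 13 14 14 15 15 15 14  1  0  1 -1  1  1  1]
88 [ 0  2 15 14 14 14 15 15 14 14 15 14  1  1  1  2  3  1  1]
100 [ 0  2 14 14 15 14 15 15 15 16 15 14  0  2  1  2  1  1  2]
112 [  1   1  13  15 298  14  14  15  14  15  14  15   0   3   2   1   1   0
   1]
124 [ 1  0 14 14 16 14 15 16 14 14 14 14  0  1  1  0  0  0  1]
136 [ 2  1 14 14 14 14 14 16 14 14 14  2  0  1  2  1  0  3  1]
148 [ 1  2 14 13 14 16 14 14 13 14 13  1  1  1  0  1  1  1  1]
160 [ 0  2 15 14 14 14 16 14 14 14 15  1  0  1  1  1  2  1  2]
172 [ 1  2 14 13 14 14 14 14 15 15 14  2  1  1  1  0  1  1  2]
184 [  2   0  13  14  15  13  15  14  15  15  14   1   2 298   1   0   1   2
   2]
196 [0 2 2 1 1 0 1 1 2 2 2 1 2 1 2 0 0 1 1]
208 [1 2 1 0 2 1 0 1 2 1 1 2 2 2 1 1 1 1 1]
```

View pics/w14.png

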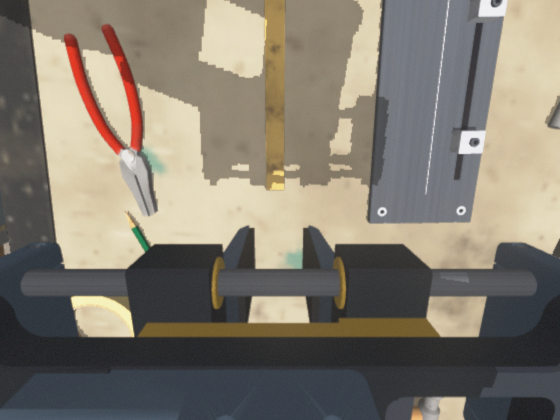

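View pics/w14z.png

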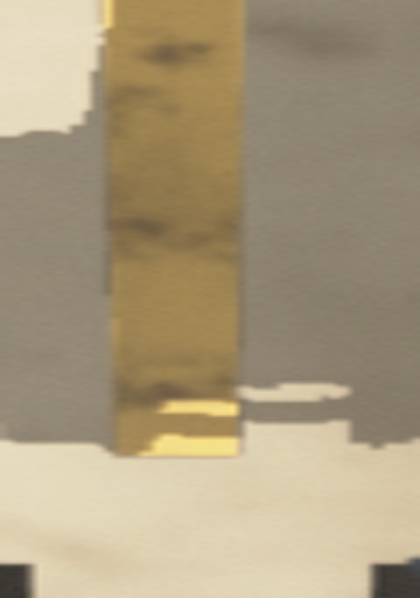

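```bash
python3 - <<'E'
from h import *
go(473.5,72.4,40,5)
E
python3 -m pendant '[{"delta_pos":[-4,0,-0.2],"twist":[0,0,0],"grip":80},{"delta_pos":[-8,1,-0.2],"twist":[0,0,0],"grip":80},{"delta_pos":[-10.5,4,-0.2],"twist":[0,0,0],"grip":80},{"delta_pos":[-10.5,5,-0.2],"twist":[0,0,0],"grip":80},{"delta_pos":[-10.5,5,-0.2],"twist":[0,0,0],"grip":80}]' 
python3 - <<'E'
from h import *
go(473.5,72.4,-37,5)
import pickle
ci=imaging.camera_info("wrist");p,d=imaging.grab_frame("wrist");pickle.dump((ci,p,d),open("pics/w15.pkl","wb"));cv2.imwrite("pics/w15.png",p[:,:,::-1])
cv2.imwrite("pics/w15z.png",cv2.resize(p[50:240,250:310,::-1],None,fx=7,fy=3.1,interpolation=cv2.INTER_CUBIC))
W=zmap(ci,d)
for r in list(range(60,140,6)):print(r,W[r,262:300:2,2].round(0).astype(int))
E
```

```text
t 16.85 pos [485.2 -32.4  86.6] F [-0.3 -0.3  1.2] g 33.6 jaw ang 5.0 tilt [ 0.0012 -1.      0.0073]
delta_cm [-10.54   4.65  -0.29] twist [-0.42  0.    0.07]
time_s: 17.35
ee_pos: [469.3, 71.7, 30.6]
ee_rot: [-90.3, -0.0, -84.9]
force: [-0.4, 0.5, -0.4]
gripper_width: 71.8
t 17.35 pos [469.3  71.7  30.6] F [-0.4  0.5 -0.4] g 71.8 jaw ang 5.06 tilt [ 7.e-04 -1.e+00 -6.e-03]
delta_cm [-0.03  6.76  0.47] twist [0.34 0.06 0.04]
60 [2 1 1 2 2 1 1 1 2 1 2 0 0 1 0 1 2 1 2]
66 [ 1  0  2 -1  1  0  1  1  1  1 -1  2  0  2  2  1  2  1  2]
72 [  2   1   1   1   1   0   0   1   0   2   1   1   1   1   1 242   1   2
   0]
78 [ 1  1 -1  2  1  1  1  1  2  1  2  0  2  1  1  2  2  1  1]
84 [ 1  1  1  0  1  0  1 -1  1  1  2  2  0  1  2 -1  1  0  1]
90 [  1   1   1   2   1   0   0   1   1 242   0   1   1   1   0   0   0   0
   1]
96 [1 2 0 0 1 0 1 0 1 1 2 1 0 1 1 1 1 0 1]
102 [1 2 1 1 1 1 0 2 0 1 0 1 1 1 1 1 2 0 1]
108 [ 1  0  0  0  1  0 15 14 14 14 13 13 15 14 14 13 13 14  1]
114 [ 1  0  1  2  1  1 14 14 15 13 15 14 13 15 14 14 13 15  1]
120 [ 2  3  2  1  1  1 14 14 15 15 15 16 15 14 13 14 15 14 -1]
126 [ 0  2  2  1  0 -1 15 14 14 14 13 15 13 14 15 14 13 14  1]
132 [  1  -1   1   0   2 242  15  14  15  15  14  15  14  14  14  14  14   2
   1]
138 [ 1  1  1  2  2  1 14 15 14 14 14 15 13 14 14 15 15  1  1]
```

View pics/w15z.png

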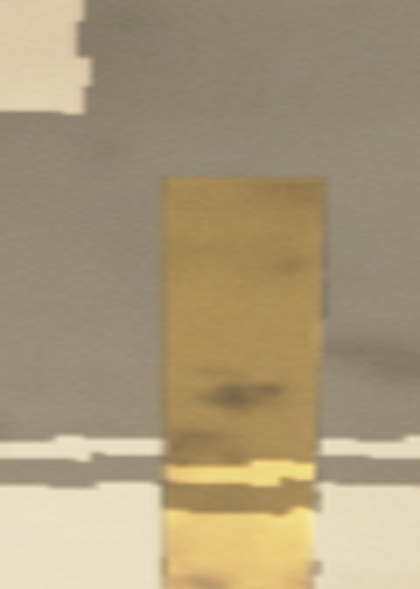

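```bash
python3 -m pendant '[{"delta_pos":[0,2,0.2],"twist":[0,0,0],"grip":80},{"delta_pos":[0,4,0.3],"twist":[0,0,0],"grip":70},{"delta_pos":[0,6,0.3],"twist":[0,0,0],"grip":60},{"delta_pos":[0,6.2,0.3],"twist":[0,0,0],"grip":50},{"delta_pos":[0,6.2,0.3],"twist":[0,0,0],"grip":50}]' 
python3 - <<'E'
from h import *
go(473.5,72.4,-37.2,5)
E
```

```text
time_s: 17.9
ee_pos: [475.1, 71.6, -28.6]
ee_rot: [-90.0, -0.0, -85.1]
force: [0.6, -0.2, -0.1]
gripper_width: 46.1
t 17.9 pos [475.1  71.6 -28.6] F [ 0.6 -0.2 -0.1] g 46.1 jaw ang 4.9 tilt [ 2.e-04 -1.e+00  2.e-04]
delta_cm [-0.1   0.86 -0.15] twist [-0.01 -0.1   0.01]
```

Grip at modest force first, then hold at 35 N.

```bash
python3 -m pendant '[{"delta_pos":[-0.1,0.8,-0.15],"twist":[0,0,0],"grip":45},{"delta_pos":[-0.1,0.85,-0.15],"twist":[0,0,0],"grip":40},{"delta_pos":[-0.1,0.85,-0.15],"twist":[0,0,0],"grip":30},{"delta_pos":[-0.1,0.85,-0.15],"twist":[0,0,0],"grip":25},{"delta_pos":[-0.1,0.85,-0.15],"twist":[0,0,0],"grip":22}]' 10
python3 -m pendant '[{"delta_pos":[0,0,0],"twist":[0,0,0],"grip":10},{"delta_pos":[0,0,0],"twist":[0,0,0],"grip":10},{"delta_pos":[0,0,0],"twist":[0,0,0],"grip":5},{"delta_pos":[0,0,0],"twist":[0,0,0],"grip":5},{"delta_pos":[0,0,0],"twist":[0,0,0],"grip":5}]' 20
python3 -m pendant '[{"delta_pos":[0,0,0],"twist":[0,0,0],"grip":0},{"delta_pos":[0,0,0],"twist":[0,0,0],"grip":0},{"delta_pos":[0,-0.5,0],"twist":[0,0,0],"grip":0},{"delta_pos":[0,-1.5,0],"twist":[0,0,0],"grip":0},{"delta_pos":[0,-3,0],"twist":[0,0,0],"grip":0}]' 40
python3 - <<'E'
from h import *
go(473.5,72.4,-37.2,5)
import pickle
ci=imaging.camera_info("wrist");p,d=imaging.grab_frame("wrist");pickle.dump((ci,p,d),open("pics/w16.pkl","wb"));cv2.imwrite("pics/w16.png",p[:,:,::-1])
cv2.imwrite("pics/w16z.png",cv2.resize(p[50:300,220:340,::-1],None,fx=5,fy=2.4,interpolation=cv2.INTER_CUBIC))
W=zmap(ci,d)
for r in list(range(66,140,12)):print(r,W[r,262:300:2,2].round(0).astype(int))
E
```

```text
time_s: 18.4
ee_pos: [473.3, 73.4, -37.2]
ee_rot: [-90.0, -0.0, -85.0]
force: [0.1, 0.7, 0.7]
gripper_width: 20.4
time_s: 18.9
ee_pos: [473.2, 73.4, -37.3]
ee_rot: [-90.0, -0.0, -85.0]
force: [-1.1, 0.7, 3.3]
gripper_width: 17.7
time_s: 19.4
ee_pos: [471.8, 73.0, -7.7]
ee_rot: [-90.2, -0.0, -85.0]
force: [1.0, 0.2, -1.8]
gripper_width: 16.9
t 19.4 pos [471.8  73.   -7.7] F [ 1.   0.2 -1.8] g 16.9 jaw ang 4.98 tilt [ 3.e-04 -1.e+00 -3.e-03]
delta_cm [0.08 2.95 0.18] twist [ 0.17 -0.02  0.02]
66 [ 2  1  1  1  1  2  1  0  1  0  2  1  1 -1  1  1  2  1  2]
78 [0 1 1 2 2 1 1 0 1 2 1 1 1 0 1 1 2 1 2]
90 [1 0 1 0 1 1 2 1 2 1 1 0 1 1 2 1 2 1 1]
102 [43 44 43 44 43 44 43 44 44 44 43 43 44 44 43 44 44  1  1]
114 [43 44 44 44 44 44 44 42 44 43 45 44 44 44 44 43 44  1  1]
126 [42 44 44 43 45 44 44 43 44 44 45 44 44 44 44 44 43  1  2]
138 [ 0 44 44 43 44 44 45 44 44 43 44 43 44 45 44 45 44  2  1]
```

View pics/w16z.png

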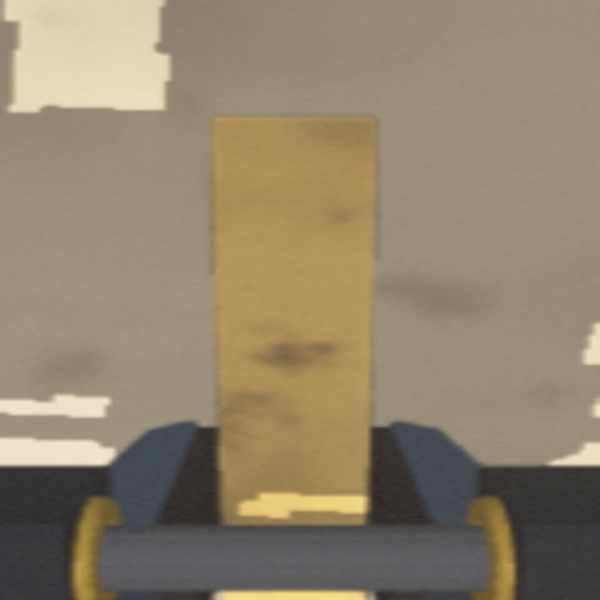

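```bash
python3 - <<'E'
from h import *
go(592.7,87,-5,6)
E
python3 -m pendant '[{"delta_pos":[0,-0.5,2],"twist":[0,-0.5,0],"grip":0},{"delta_pos":[-0.1,-0.5,5],"twist":[0,-1,0],"grip":0},{"delta_pos":[-0.2,-0.5,8],"twist":[0,-1,0],"grip":0},{"delta_pos":[-0.3,-0.5,11],"twist":[0,-1,0],"grip":0},{"delta_pos":[-0.3,-0.5,12.1],"twist":[0,-1,0],"grip":0}]'
python3 -m pendant '[{"delta_pos":[0,0,0],"twist":[0,0,0],"grip":0},{"delta_pos":[0,0,0],"twist":[0,0,0],"grip":0},{"delta_pos":[0,0,0],"twist":[0,0,0],"grip":0},{"delta_pos":[0,0,0],"twist":[0,0,0],"grip":0},{"delta_pos":[0,0,0],"twist":[0,0,0],"grip":0}]'
python3 - <<'E'
from h import *
go(592.7,87,-26,6)
import pickle
ci=imaging.camera_info("wrist");p,d=imaging.grab_frame("wrist");pickle.dump((ci,p,d),open("pics/w17.pkl","wb"));cv2.imwrite("pics/w17.png",p[:,:,::-1])
cv2.imwrite("pics/w17z.png",cv2.resize(p[60:300,250:400,::-1],None,fx=5,fy=2.5,interpolation=cv2.INTER_CUBIC))
p,d=imaging.grab_frame("scene");cv2.imwrite("pics/s17.png",cv2.resize(p[180:280,245:365,::-1],None,fx=6,fy=6,interpolation=cv2.INTER_CUBIC))
E
```

```text
t 19.45 pos [474.   73.3  -5.2] F [ 0.6 -0.  -0.8] g 17.1 jaw ang 4.98 tilt [ 1.0e-04 -1.0e+00  2.5e-03]
delta_cm [-3.300e-01  1.000e-02  1.194e+01] twist [-0.14 -1.02  0.  ]
time_s: 19.95
ee_pos: [596.4, 87.1, -2.5]
ee_rot: [-89.8, -0.0, -84.0]
force: [-0.8, 0.3, -2.6]
gripper_width: 17.5
time_s: 20.45
ee_pos: [592.6, 86.7, -2.3]
ee_rot: [-90.0, -0.0, -84.0]
force: [0.6, 0.2, -1.8]
gripper_width: 16.9
t 20.45 pos [592.6  86.7  -2.3] F [ 0.6  0.2 -1.8] g 16.9 jaw ang 5.98 tilt [ 1.e-04 -1.e+00 -3.e-04]
delta_cm [-0.03  2.37  0.02] twist [ 0.02 -0.02  0.  ]
```

View pics/w17z.png

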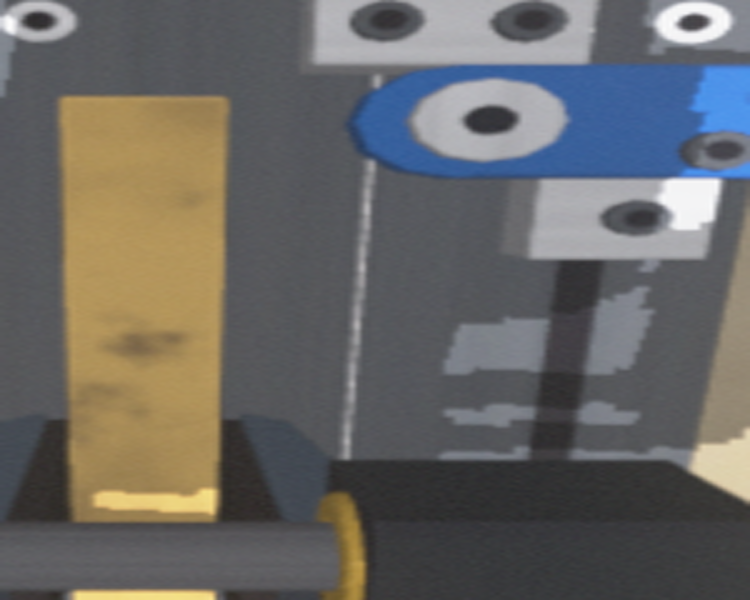

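View pics/s17.png

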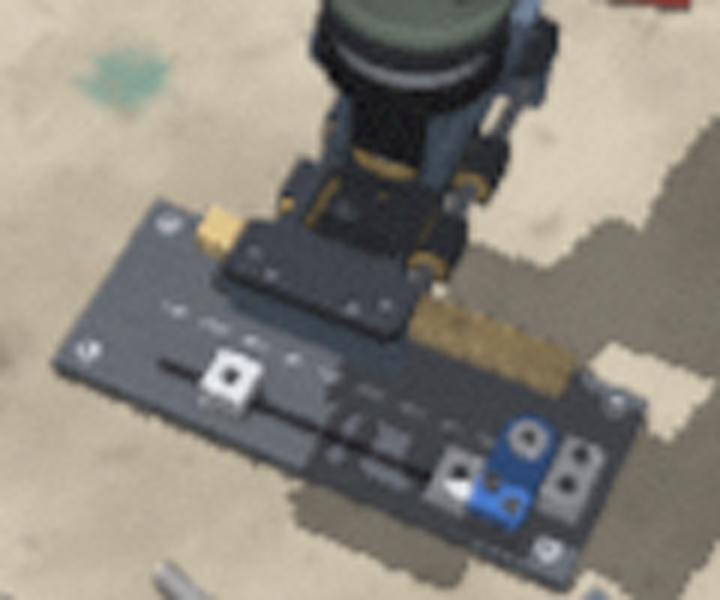

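```bash
python3 - <<'E'
from fit import *
ci,p,d=pickle.load(open("pics/w17.pkl","rb"))
q=fitjig(ci,[((348,108),(10,87,42)),((356,163.2),(20,56,27)),((312.6,86),(-8,100,27))])
W=zmap(ci,d);print(W[110:160:10,279].round(1))
zt=np.median(W[105:160,270:285,2]);print(zt)
for uv in ((262.2,98.8),(295.5,98.8),(264,250),(294,250)):
    X=ray(ci,*uv,zt);dx=X[:2]-q[:2];c,s=np.cos(q[2]),np.sin(q[2]);print(uv,"jig",(c*dx[0]+s*dx[1]).round(1),(-s*dx[0]+c*dx[1]).round(1))
E
```

```text
jig [621.14  87.85] yaw 5.93
[ 0.1 -0.1 -0.   0.   0.1 -0.1]
[[585.1 170.   49.2]
 [585.6 165.1  48.8]
 [586.1 160.1  48.9]
 [586.7 155.   48.8]
 [587.2 149.8  48.9]]
49.12626849214937
(262.2, 98.8) jig -36.0 90.9
(295.5, 98.8) jig -18.9 90.9
(264, 250) jig -36.1 7.6
(294, 250) jig -18.5 7.6
```

```bash
python3 -m pendant '[{"delta_pos":[0,0.6,0],"twist":[0,0,0],"grip":0},{"delta_pos":[0,1.2,0],"twist":[0,0,0],"grip":0},{"delta_pos":[0,1.7,0],"twist":[0,0,0],"grip":0},{"delta_pos":[0,2.1,0],"twist":[0,0,0],"grip":0},{"delta_pos":[0,2.2,0],"twist":[0,0,0],"grip":0}]'
python3 -m pendant '[{"delta_pos":[0,0.05,0],"twist":[0,0,0],"grip":0},{"delta_pos":[0,0.05,0],"twist":[0,0,0],"grip":0},{"delta_pos":[0,0.1,0],"twist":[0,0,0],"grip":0},{"delta_pos":[0,0.1,0],"twist":[0,0,0],"grip":0},{"delta_pos":[0,0.1,0],"twist":[0,0,0],"grip":0}]'
```

```text
time_s: 21.05
ee_pos: [592.7, 86.7, -25.2]
ee_rot: [-90.1, -0.0, -84.0]
force: [-1.8, -0.0, 0.5]
gripper_width: 16.9
time_s: 21.55
ee_pos: [593.6, 86.8, -25.2]
ee_rot: [-90.0, -0.0, -84.0]
force: [1.0, -1.0, -0.7]
gripper_width: 16.9
```

```bash
python3 -m pendant '[{"delta_pos":[0,0.05,0],"twist":[0,0,0],"grip":0},{"delta_pos":[0,0.1,0],"twist":[0,0,0],"grip":0},{"delta_pos":[0,0.1,0],"twist":[0,0,0],"grip":0},{"delta_pos":[0,0.1,0],"twist":[0,0,0],"grip":0},{"delta_pos":[0,0.1,0],"twist":[0,0,0],"grip":0}]'

```

```text
time_s: 22.05
ee_pos: [593.6, 86.8, -25.3]
ee_rot: [-89.9, -0.0, -84.0]
force: [-1.1, -0.2, 7.0]
gripper_width: 16.8
```

```bash
python3 -m pendant '[{"delta_pos":[0,-0.05,0],"twist":[0,0,0],"grip":26},{"delta_pos":[0,-0.05,0],"twist":[0,0,0],"grip":26},{"delta_pos":[0,-0.05,0],"twist":[0,0,0],"grip":26},{"delta_pos":[0,-0.05,0],"twist":[0,0,0],"grip":26},{"delta_pos":[0,-0.05,0],"twist":[0,0,0],"grip":20}]' 10
python3 -m pendant '[{"delta_pos":[0,0,0],"twist":[0,0,0],"grip":15},{"delta_pos":[0,0,0],"twist":[0,0,0],"grip":10},{"delta_pos":[0,0,0],"twist":[0,0,0],"grip":5},{"delta_pos":[0,0,0],"twist":[0,0,0],"grip":5},{"delta_pos":[0,0,0],"twist":[0,0,0],"grip":5}]' 10
python3 - <<'E'
from fit import *
go(592.7,87,-26,5.93)
ci=imaging.camera_info("wrist");p,d=imaging.grab_frame("wrist");pickle.dump((ci,p,d),open("pics/w18.pkl","wb"))
cv2.imwrite("pics/w18z.png",cv2.resize(p[60:300,250:400,::-1],None,fx=5,fy=2.5,interpolation=cv2.INTER_CUBIC))
E
```

```text
time_s: 22.55
ee_pos: [593.2, 86.8, -26.2]
ee_rot: [-90.0, -0.0, -84.0]
force: [-0.3, 0.2, 0.7]
gripper_width: 19.6
time_s: 23.05
ee_pos: [593.2, 86.8, -26.1]
ee_rot: [-90.0, -0.0, -84.0]
force: [-0.3, -0.3, -1.8]
gripper_width: 17.4
t 23.05 pos [593.2  86.8 -26.1] F [-0.3 -0.3 -1.8] g 17.4 jaw ang 5.98 tilt [ 1.e-04 -1.e+00 -2.e-04]
delta_cm [-0.03 -0.01 -0.05] twist [0.01 0.05 0.01]
```

View pics/w18z.png

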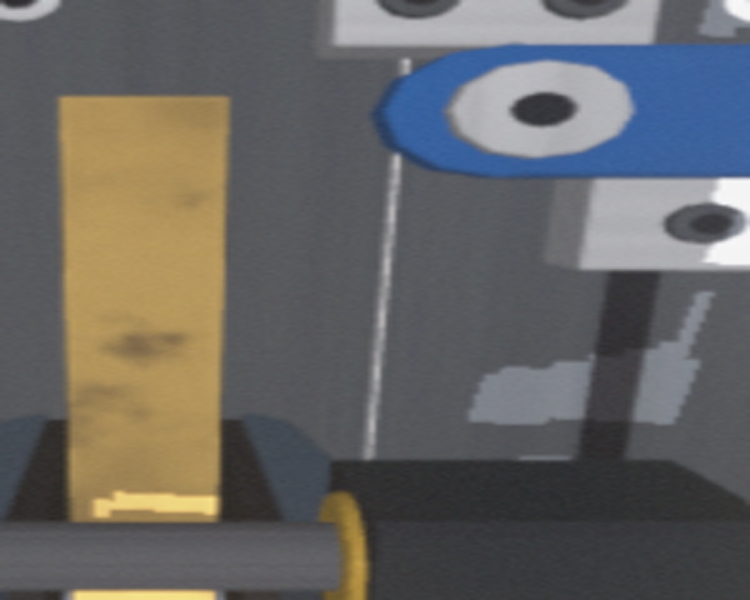

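```bash
python3 -m pendant '[{"delta_pos":[0,0,0.8],"twist":[0,0,0],"grip":5},{"delta_pos":[0,0,1.6],"twist":[0,0,0],"grip":5},{"delta_pos":[0,0,2.4],"twist":[0,0,0],"grip":5},{"delta_pos":[0,0,3.2],"twist":[0,0,0],"grip":5},{"delta_pos":[0,0,3.5],"twist":[0,0,0],"grip":5}]' 10
python3 - <<'E'
from fit import *
go(592.7,87,-26,5.93)
ci=imaging.camera_info("wrist");p,d=imaging.grab_frame("wrist");pickle.dump((ci,p,d),open("pics/w19.pkl","wb"))
cv2.imwrite("pics/w19z.png",cv2.resize(p[60:300,250:400,::-1],None,fx=5,fy=2.5,interpolation=cv2.INTER_CUBIC))
E
```

```text
time_s: 23.6
ee_pos: [629.6, 90.6, -26.1]
ee_rot: [-89.9, -0.0, -84.0]
force: [0.1, 0.5, -1.9]
gripper_width: 17.5
t 23.6 pos [629.6  90.6 -26.1] F [ 0.1  0.5 -1.9] g 17.5 jaw ang 5.98 tilt [ 1.0e-04 -1.0e+00  1.1e-03]
delta_cm [-0.03 -0.02 -3.7 ] twist [-0.07  0.05  0.  ]
```

View pics/w19z.png

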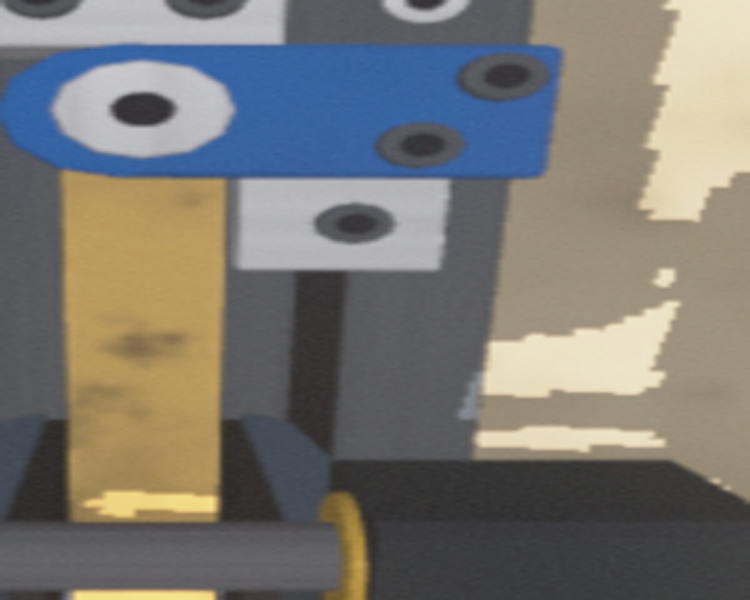

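```bash
python3 -m pendant '[{"delta_pos":[-0.2,0,0],"twist":[0,0,0],"grip":5},{"delta_pos":[-0.4,0,0],"twist":[0,0,0],"grip":5},{"delta_pos":[-0.6,0,0],"twist":[0,0,0],"grip":5},{"delta_pos":[-0.75,0,0],"twist":[0,0,0],"grip":5},{"delta_pos":[-0.75,0,0],"twist":[0,0,0],"grip":5}]' 10
python3 -m pendant '[{"delta_pos":[-0.05,0,0],"twist":[0,0,0],"grip":5},{"delta_pos":[-0.1,0,0],"twist":[0,0,0],"grip":5},{"delta_pos":[-0.15,0,0],"twist":[0,0,0],"grip":5},{"delta_pos":[-0.2,0,0],"twist":[0,0,0],"grip":5},{"delta_pos":[-0.2,0,0],"twist":[0,0,0],"grip":5}]' 10
```

```text
time_s: 24.15
ee_pos: [627.1, 98.2, -26.0]
ee_rot: [-90.0, 0.0, -84.0]
force: [-0.2, -0.6, -2.8]
gripper_width: 17.3
time_s: 24.65
ee_pos: [627.2, 99.1, -26.0]
ee_rot: [-90.0, -0.1, -84.0]
force: [1.1, -3.6, -1.3]
gripper_width: 17.3
```

```bash
python3 -m pendant '[{"delta_pos":[-0.03,0,0],"twist":[0,0,0],"grip":5},{"delta_pos":[-0.06,0,0],"twist":[0,0,0],"grip":5},{"delta_pos":[-0.1,0,0],"twist":[0,0,0],"grip":5},{"delta_pos":[-0.12,0,0],"twist":[0,0,0],"grip":5},{"delta_pos":[-0.12,0,0],"twist":[0,0,0],"grip":5}]' 10
```

```text
time_s: 25.15
ee_pos: [627.2, 99.1, -25.9]
ee_rot: [-90.0, -0.2, -84.0]
force: [0.6, -8.4, -0.9]
gripper_width: 17.4
```

```bash
python3 -m pendant '[{"delta_pos":[-0.1,0,0],"twist":[0,0,0],"grip":5},{"delta_pos":[-0.15,0,0],"twist":[0,0,0],"grip":5},{"delta_pos":[-0.2,0,0],"twist":[0,0,0],"grip":5},{"delta_pos":[-0.25,0,0],"twist":[0,0,0],"grip":5},{"delta_pos":[-0.25,0,0],"twist":[0,0,0],"grip":5}]' 7
```

```text
time_s: 25.65
ee_pos: [627.0, 101.0, -25.8]
ee_rot: [-90.0, -0.2, -84.0]
force: [0.6, -10.0, -0.8]
gripper_width: 17.6
```

```bash
python3 -m pendant '[{"delta_pos":[0.05,0,0.1],"twist":[0,0,0],"grip":5},{"delta_pos":[0.05,0,0.2],"twist":[0,0,0],"grip":5},{"delta_pos":[0.05,0,0.3],"twist":[0,0,0],"grip":5},{"delta_pos":[0.05,0,0.35],"twist":[0,0,0],"grip":5},{"delta_pos":[0.05,0,0.35],"twist":[0,0,0],"grip":5}]' 10
python3 - <<'E'
from fit import *
go(592.7,87,-26,5.93)
ci=imaging.camera_info("wrist");p,d=imaging.grab_frame("wrist");pickle.dump((ci,p,d),open("pics/w20.pkl","wb"))
cv2.imwrite("pics/w20z.png",cv2.resize(p[60:300,250:400,::-1],None,fx=5,fy=2.5,interpolation=cv2.INTER_CUBIC))
E
```

```text
time_s: 26.15
ee_pos: [627.3, 101.0, -25.9]
ee_rot: [-90.4, -0.2, -83.9]
force: [-5.3, -8.3, 3.2]
gripper_width: 17.3
t 26.15 pos [627.3 101.  -25.9] F [-5.3 -8.3  3.2] g 17.3 jaw ang 6.08 tilt [ 0.0034 -1.     -0.0065]
delta_cm [ 1.03  0.03 -3.59] twist [0.37 0.15 0.19]
```

View pics/w20z.png

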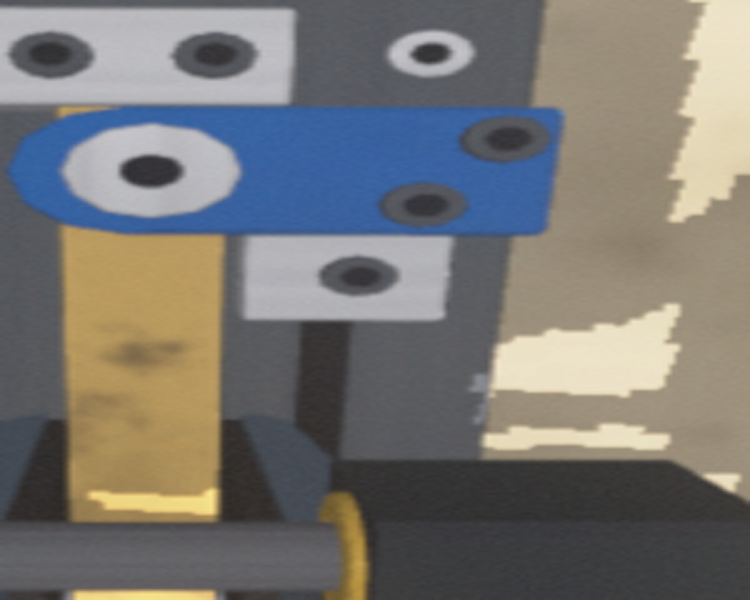

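```bash
python3 -m pendant '[{"delta_pos":[0.08,0,0],"twist":[0,0,0],"grip":5},{"delta_pos":[0.12,0,0],"twist":[0,0,0],"grip":5},{"delta_pos":[0.12,0,0.1],"twist":[0,0,0],"grip":5},{"delta_pos":[0.12,0,0.15],"twist":[0,0,0],"grip":5},{"delta_pos":[0.12,0,0.15],"twist":[0,0,0],"grip":5}]' 10
python3 - <<'E'
from fit import *
go(592.7,87,-26,5.93)
E
```

```text
time_s: 26.7
ee_pos: [628.5, 101.2, -25.9]
ee_rot: [-90.4, -0.1, -84.0]
force: [-5.6, -4.7, 4.4]
gripper_width: 17.7
t 26.7 pos [628.5 101.2 -25.9] F [-5.6 -4.7  4.4] g 17.7 jaw ang 6.02 tilt [ 0.0015 -1.     -0.007 ]
delta_cm [ 1.03  0.03 -3.71] twist [0.4  0.09 0.09]
```

```bash
python3 -m pendant '[{"delta_pos":[0.03,0,0.05],"twist":[0,0,0],"grip":5},{"delta_pos":[0.05,0,0.1],"twist":[0,0,0],"grip":5},{"delta_pos":[0.05,0,0.15],"twist":[0,0,0],"grip":5},{"delta_pos":[0.05,0,0.2],"twist":[0,0,0],"grip":5},{"delta_pos":[0.05,0,0.2],"twist":[0,0,0],"grip":5}]' 10
python3 -m pendant '[{"delta_pos":[0,0,0.05],"twist":[0,0,0],"grip":5},{"delta_pos":[0,0,0.1],"twist":[0,0,0],"grip":5},{"delta_pos":[0,0,0.15],"twist":[0,0,0],"grip":5},{"delta_pos":[0,0,0.15],"twist":[0,0,0],"grip":5},{"delta_pos":[0,0,0.15],"twist":[0,0,0],"grip":5}]' 10
python3 - <<'E'
from fit import *
go(592.7,87,-26,5.93)
ci=imaging.camera_info("wrist");p,d=imaging.grab_frame("wrist");pickle.dump((ci,p,d),open("pics/w21.pkl","wb"))
cv2.imwrite("pics/w21z.png",cv2.resize(p[60:300,250:400,::-1],None,fx=5,fy=2.5,interpolation=cv2.INTER_CUBIC))
E
```

```text
time_s: 27.2
ee_pos: [628.5, 101.2, -26.1]
ee_rot: [-90.6, -0.0, -84.0]
force: [-9.9, -4.3, 6.6]
gripper_width: 17.7
time_s: 27.7
ee_pos: [628.4, 101.2, -26.1]
ee_rot: [-90.8, -0.0, -84.0]
force: [-12.9, -4.2, 9.1]
gripper_width: 17.4
t 27.7 pos [628.4 101.2 -26.1] F [-12.9  -4.2   9.1] g 17.4 jaw ang 5.98 tilt [ 7.000e-04 -9.999e-01 -1.420e-02]
delta_cm [ 1.04  0.04 -3.7 ] twist [0.81 0.05 0.04]
```

View pics/w21z.png

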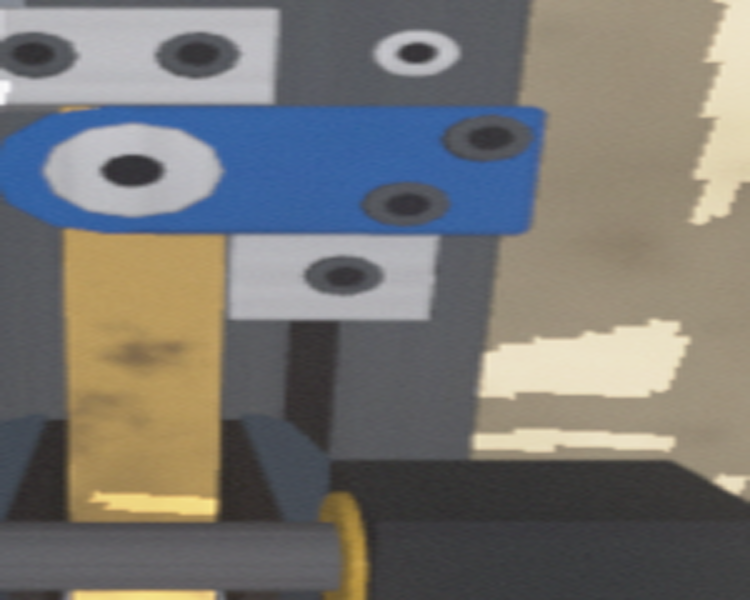

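```bash
python3 -m pendant '[{"delta_pos":[-0.05,0,0],"twist":[0.3,0,0],"grip":5},{"delta_pos":[-0.1,0,0],"twist":[0.5,0,0],"grip":5},{"delta_pos":[-0.15,0,0],"twist":[0.8,0,0],"grip":5},{"delta_pos":[-0.2,0,0],"twist":[0.8,0,0],"grip":5},{"delta_pos":[-0.2,0,0],"twist":[0.8,0,0],"grip":5}]' 12
python3 - <<'E'
from fit import *
go(592.7,87,-26,5.93); print(state()["torque"])
E
```

```text
time_s: 28.25
ee_pos: [629.1, 101.3, -26.0]
ee_rot: [-89.9, -0.2, -84.0]
force: [-10.5, -10.5, 8.3]
gripper_width: 17.3
t 28.25 pos [629.1 101.3 -26. ] F [-10.5 -10.5   8.3] g 17.3 jaw ang 6.02 tilt [ 0.0036 -1.      0.0012]
delta_cm [ 1.04 -0.01 -3.77] twist [-0.07  0.09  0.21]
[-1.79270602  2.03441874 -0.1000959 ]
```

```bash
python3 -m pendant '[{"delta_pos":[0,-0.05,-0.08],"twist":[0,0,0],"grip":5},{"delta_pos":[0,-0.05,-0.08],"twist":[0,0,0],"grip":5},{"delta_pos":[-0.1,-0.05,-0.08],"twist":[0,0,0],"grip":5},{"delta_pos":[-0.2,-0.05,-0.08],"twist":[0,0,0],"grip":5},{"delta_pos":[-0.3,-0.05,-0.08],"twist":[0,0,0],"grip":5}]' 5
python3 - <<'E'
from fit import *
go(592.7,87,-26,5.93)
E
```

```text
time_s: 28.75
ee_pos: [628.9, 104.2, -26.3]
ee_rot: [-89.8, -0.2, -84.0]
force: [-7.1, -9.7, 2.3]
gripper_width: 17.8
t 28.75 pos [628.9 104.2 -26.3] F [-7.1 -9.7  2.3] g 17.8 jaw ang 6.04 tilt [ 0.0037 -1.      0.0028]
delta_cm [ 1.33 -0.04 -3.78] twist [-0.16  0.11  0.21]
```

```bash
python3 -m pendant '[{"delta_pos":[0,0,0],"twist":[0,0,0],"grip":5},{"delta_pos":[0,0,0],"twist":[0,0,0],"grip":5},{"delta_pos":[-0.05,0,0.05],"twist":[0.2,0,0],"grip":5},{"delta_pos":[-0.1,0,0.1],"twist":[0.4,0,0],"grip":5},{"delta_pos":[-0.1,0,0.12],"twist":[0.4,0,0],"grip":5}]' 15
python3 - <<'E'
from fit import *
go(592.7,87,-26,5.93)
ci=imaging.camera_info("wrist");p,d=imaging.grab_frame("wrist");pickle.dump((ci,p,d),open("pics/w22.pkl","wb"))
cv2.imwrite("pics/w22z.png",cv2.resize(p[60:300,250:400,::-1],None,fx=5,fy=2.5,interpolation=cv2.INTER_CUBIC));cv2.imwrite("pics/w22.png",p[:,:,::-1])
ci=imaging.camera_info("scene");p,d=imaging.grab_frame("scene");cv2.imwrite("pics/s22.png",cv2.resize(p[180:280,245:365,::-1],None,fx=6,fy=6,interpolation=cv2.INTER_CUBIC))
ci=imaging.camera_info("top");p,d=imaging.grab_frame("top");cv2.imwrite("pics/t22.png",cv2.resize(p[170:280,180:310,::-1],None,fx=6,fy=5.4,interpolation=cv2.INTER_CUBIC))
E
```

```text
time_s: 29.25
ee_pos: [629.2, 104.2, -26.3]
ee_rot: [-89.5, -0.3, -84.0]
force: [-8.8, -13.0, 5.0]
gripper_width: 17.2
t 29.25 pos [629.2 104.2 -26.3] F [ -8.8 -13.    5. ] g 17.2 jaw ang 6.04 tilt [ 0.0051 -1.      0.0079]
delta_cm [ 1.33 -0.05 -3.81] twist [-0.46  0.11  0.29]
```

View pics/w22z.png

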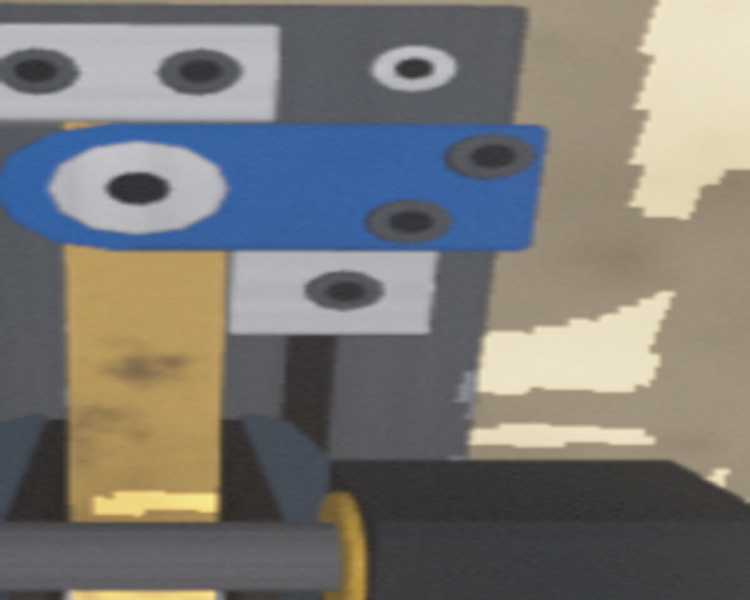

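View pics/s22.png

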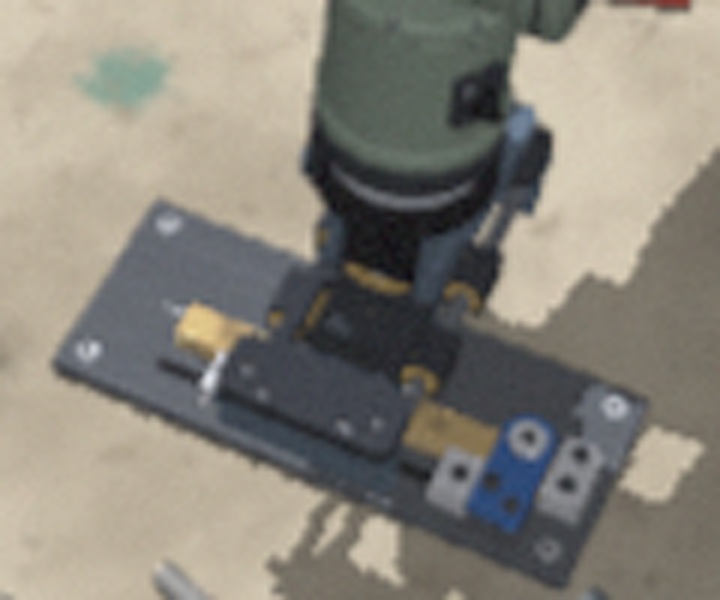

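View pics/t22.png

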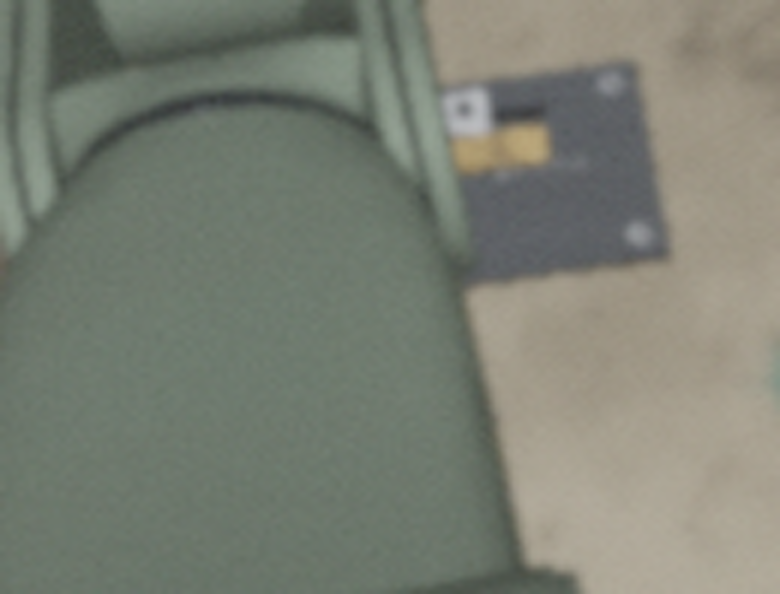

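```bash
python3 -m pendant '[{"delta_pos":[0,0,0.02],"twist":[-0.2,0,0],"grip":5},{"delta_pos":[-0.03,0,0.04],"twist":[-0.3,0,0],"grip":5},{"delta_pos":[-0.03,0,0.05],"twist":[-0.3,0,0],"grip":5},{"delta_pos":[-0.03,0,0.05],"twist":[-0.3,0,0],"grip":5},{"delta_pos":[-0.03,0,0.05],"twist":[-0.3,0,0],"grip":5}]' 15
python3 - <<'E'
from fit import *
go(592.7,87,-26,5.93)
ci,p,d=pickle.load(open("pics/w22.pkl","rb"))
f=lambda a,b:(250+a/5,60+b/2.5)
q=fitjig(ci,[(f(138,188),(10,87,42)),(f(231,332),(20,56,27)),(f(278,120),(24,100,27)),(f(525,8),(52,125,12)),(f(430,332),(42,56,27))])
for uv in (f(224,260),f(222,340),f(220,400),f(67,260),f(70,125)):
    X=ray(ci,*uv,24);dx=X[:2]-q[:2];c,s=np.cos(q[2]),np.sin(q[2]);print("jig",(c*dx[0]+s*dx[1]).round(1),(-s*dx[0]+c*dx[1]).round(1))
E
```

```text
time_s: 29.9
ee_pos: [628.9, 104.2, -26.3]
ee_rot: [-89.9, -0.3, -84.0]
force: [-10.3, -13.6, 6.3]
gripper_width: 17.7
t 29.9 pos [628.9 104.2 -26.3] F [-10.3 -13.6   6.3] g 17.7 jaw ang 6.03 tilt [ 0.0054 -1.      0.0011]
delta_cm [ 1.33 -0.03 -3.78] twist [-0.06  0.1   0.31]
jig [620.78  87.73] yaw 5.9
[ 0.1 -0.2 -0.2  0.3 -0.1 -0.1 -0.2 -0.3  0.8 -0.2]
jig 19.4 71.6
jig 19.4 53.7
jig 19.4 39.6
jig 2.2 71.6
jig 2.9 99.5
```

```bash
python3 -m pendant '[{"delta_pos":[-0.02,0,0.03],"twist":[0.1,0,0],"grip":5},{"delta_pos":[-0.04,0,0.06],"twist":[0.2,0,0],"grip":5},{"delta_pos":[-0.04,0,0.08],"twist":[0.2,0,0],"grip":5},{"delta_pos":[-0.04,0,0.08],"twist":[0.2,0,0],"grip":5},{"delta_pos":[-0.04,0,0.08],"twist":[0.2,0,0],"grip":5}]' 20
python3 -m pendant '[{"delta_pos":[0,0,0],"twist":[0,0,0],"grip":5},{"delta_pos":[0,0,0],"twist":[0,0,0],"grip":5},{"delta_pos":[0,0,0],"twist":[0,0,0],"grip":5},{"delta_pos":[0,0,0],"twist":[0,0,0],"grip":5},{"delta_pos":[0,0,0],"twist":[0,0,0],"grip":5}]' 20
python3 - <<'E'
from fit import *
go(592.7,87,-26,5.93)
ci=imaging.camera_info("wrist");p,d=imaging.grab_frame("wrist")
cv2.imwrite("pics/w23z.png",cv2.resize(p[60:300,250:400,::-1],None,fx=5,fy=2.5,interpolation=cv2.INTER_CUBIC))
W=zmap(ci,d);print([np.median(W[r,266:292,2]).round(1) for r in (165,180,195,210)])
E
```

```text
time_s: 30.4
ee_pos: [629.0, 104.2, -26.3]
ee_rot: [-89.8, -0.3, -84.0]
force: [-12.8, -15.4, 7.2]
gripper_width: 17.0
time_s: 30.9
ee_pos: [629.0, 104.2, -26.3]
ee_rot: [-89.8, -0.3, -84.0]
force: [-11.1, -15.1, 6.9]
gripper_width: 17.2
t 30.9 pos [629.  104.2 -26.3] F [-11.1 -15.1   6.9] g 17.2 jaw ang 6.04 tilt [ 0.006  -1.      0.0031]
delta_cm [ 1.33 -0.04 -3.79] twist [-0.18  0.11  0.35]
[np.float64(26.5), np.float64(26.1), np.float64(26.2), np.float64(26.6)]
```

View pics/w23z.png

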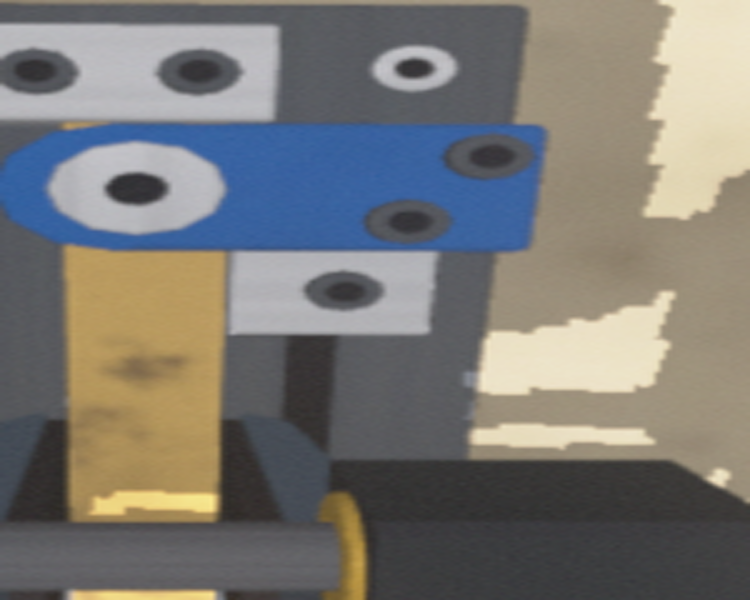

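```bash
python3 -m pendant '[{"delta_pos":[0,0,0],"twist":[0,0,0],"grip":5},{"delta_pos":[0,0,0],"twist":[0,0,0.2],"grip":5},{"delta_pos":[-0.02,0,0],"twist":[0,0,0.4],"grip":5},{"delta_pos":[-0.03,0,0],"twist":[0,0,0.4],"grip":5},{"delta_pos":[-0.03,0,0],"twist":[0,0,0.4],"grip":5}]' 4
python3 - <<'E'
from fit import *
go(592.7,87,-26,5.93)
E
```

```text
time_s: 31.45
ee_pos: [631.6, 107.0, -26.2]
ee_rot: [-89.5, 0.2, -84.0]
force: [-7.6, -7.5, 2.6]
gripper_width: 23.1
t 31.45 pos [631.6 107.  -26.2] F [-7.6 -7.5  2.6] g 23.1 jaw ang 6.03 tilt [-0.0042 -1.      0.009 ]
delta_cm [ 1.58 -0.07 -4.08] twist [-0.52  0.1  -0.24]
```

```bash
python3 -m pendant '[{"delta_pos":[0,0,0],"twist":[-0.2,0,-0.2],"grip":5},{"delta_pos":[0,0,0],"twist":[-0.4,0,-0.2],"grip":5},{"delta_pos":[0,0,0],"twist":[-0.4,0,-0.2],"grip":5},{"delta_pos":[0,0,0],"twist":[-0.4,0,-0.2],"grip":5},{"delta_pos":[0,0,0],"twist":[-0.4,0,-0.2],"grip":5}]' 15
python3 - <<'E'
from fit import *
go(592.7,87,-26,5.93)
E
```

```text
time_s: 31.95
ee_pos: [628.6, 106.6, -26.3]
ee_rot: [-90.2, 0.0, -84.0]
force: [-13.0, -8.6, 7.2]
gripper_width: 17.5
t 31.95 pos [628.6 106.6 -26.3] F [-13.   -8.6   7.2] g 17.5 jaw ang 5.99 tilt [-6.e-04 -1.e+00 -4.e-03]
delta_cm [ 1.57 -0.02 -3.77] twist [ 0.23  0.06 -0.03]
```

```bash
python3 -m pendant '[{"delta_pos":[0,0,0],"twist":[0,0,0],"grip":5},{"delta_pos":[-0.03,0,0.01],"twist":[0.1,0,0.05],"grip":5},{"delta_pos":[-0.06,0,0.02],"twist":[0.2,0,0.1],"grip":5},{"delta_pos":[-0.07,0,0.02],"twist":[0.2,0,0.1],"grip":5},{"delta_pos":[-0.07,0,0.02],"twist":[0.2,0,0.1],"grip":5}]' 20
python3 -m pendant '[{"delta_pos":[0,0,0],"twist":[0,0,0],"grip":5},{"delta_pos":[0,0,0],"twist":[0,0,0],"grip":5},{"delta_pos":[0,0,0],"twist":[0,0,0],"grip":5},{"delta_pos":[0,0,0],"twist":[0,0,0],"grip":5},{"delta_pos":[0,0,0],"twist":[0,0,0],"grip":5}]' 20
python3 - <<'E'
from fit import *
go(592.7,87,-26,5.93)
ci=imaging.camera_info("wrist");p,d=imaging.grab_frame("wrist")
cv2.imwrite("pics/w24.png",p[:,:,::-1]);cv2.imwrite("pics/w24z.png",cv2.resize(p[60:300,250:400,::-1],None,fx=5,fy=2.5,interpolation=cv2.INTER_CUBIC))
W=zmap(ci,d);print([np.median(W[r,268:292,2]).round(1) for r in (165,180,195,210)])
p,d=imaging.grab_frame("scene");cv2.imwrite("pics/s24.png",p[:,:,::-1]);cv2.imwrite("pics/s24z.png",cv2.resize(p[180:280,245:365,::-1],None,fx=6,fy=6,interpolation=cv2.INTER_CUBIC))
E
```

```text
time_s: 32.45
ee_pos: [628.7, 106.7, -26.4]
ee_rot: [-90.0, 0.1, -84.0]
force: [-11.9, -9.7, 6.8]
gripper_width: 17.5
time_s: 32.95
ee_pos: [628.7, 106.7, -26.4]
ee_rot: [-90.0, 0.1, -84.0]
force: [-13.0, -10.6, 6.0]
gripper_width: 17.2
t 32.95 pos [628.7 106.7 -26.4] F [-13.  -10.6   6. ] g 17.2 jaw ang 5.99 tilt [-1.4e-03 -1.0e+00 -7.0e-04]
delta_cm [ 1.58 -0.04 -3.79] twist [ 0.04  0.06 -0.08]
[np.float64(26.0), np.float64(26.5), np.float64(26.3), np.float64(26.2)]
```

View pics/w24z.png

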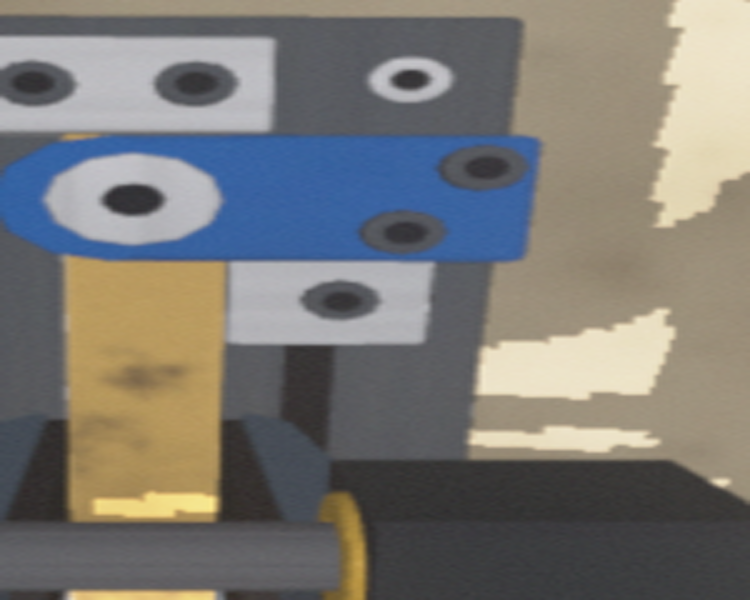

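View pics/s24z.png

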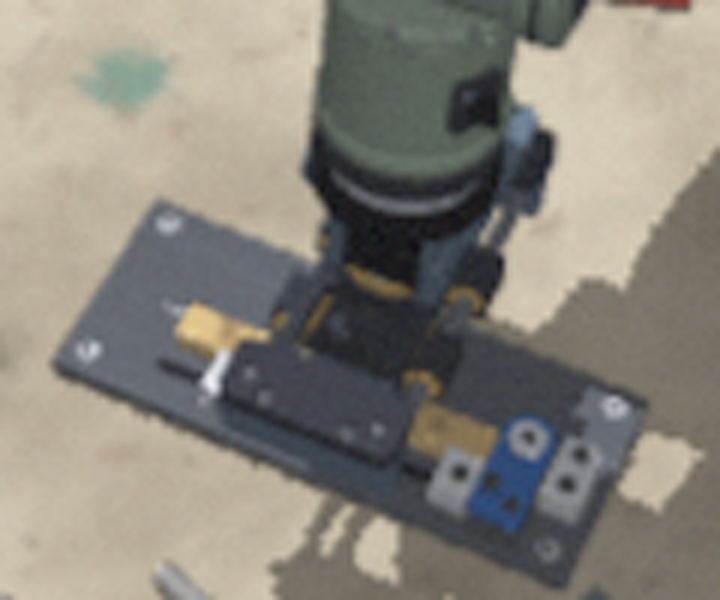

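View pics/s24.png

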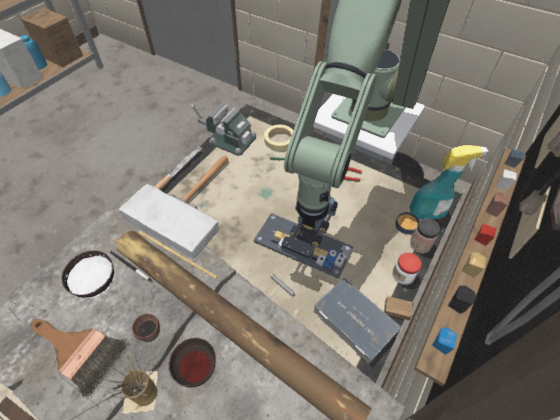

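```bash
python3 -m pendant '[{"delta_pos":[-0.03,0,0],"twist":[0,0,0],"grip":5},{"delta_pos":[-0.06,0,0],"twist":[0,0,0],"grip":5},{"delta_pos":[-0.09,0,0],"twist":[0,0,0],"grip":5},{"delta_pos":[-0.12,0,0],"twist":[0,0,0],"grip":5},{"delta_pos":[-0.12,0,0],"twist":[0,0,0],"grip":5}]' 22
python3 -m pendant '[{"delta_pos":[0,0,0],"twist":[0,0,0],"grip":5},{"delta_pos":[0,0,0],"twist":[0,0,0],"grip":5},{"delta_pos":[0,0,0],"twist":[0,0,0],"grip":5},{"delta_pos":[0,0,0],"twist":[0,0,0],"grip":5},{"delta_pos":[0,0,0],"twist":[0,0,0],"grip":5}]' 22
python3 - <<'E'
from fit import *
go(592.7,87,-26,5.93)
E
```

```text
time_s: 33.55
ee_pos: [628.7, 106.6, -26.4]
ee_rot: [-90.0, -0.0, -84.0]
force: [-12.5, -14.8, 6.9]
gripper_width: 17.6
time_s: 34.05
ee_pos: [628.7, 106.6, -26.4]
ee_rot: [-90.0, -0.0, -84.0]
force: [-11.9, -14.2, 6.9]
gripper_width: 17.3
t 34.05 pos [628.7 106.6 -26.4] F [-11.9 -14.2   6.9] g 17.3 jaw ang 6.01 tilt [ 3.e-04 -1.e+00 -8.e-04]
delta_cm [ 1.58 -0.03 -3.79] twist [0.04 0.08 0.01]
```

Level, steady, and pressed on both stops. Handing in.

```bash
python3 -c "
from workcell import job
print(job.job_done())"
```

```text
the job is handed in; nothing more can be done
None
```

The three strips are tapped into line and pressed into the jig corner. I handed the job in at about 34 s with the gripper still holding them there.

- **Aligning:** I squeezed the edges flush with the pads, then pushed each end in turn with the closed fingers. The pictures then showed no strip sticking out at either end or along the edges.
- **Placing:** I laid the stack on the bed in front of the bush arm, slid it under, and seated it by letting the lightly gripping pads slip along the strips towards the end stop. I then gripped it at 22 N and pressed.
- **Last checks:**
  - The push was steady at about 12 N in x, 14 N in y and 7 N in z. The tool was level to within 0.1°.
  - A picture taken just before the final press put the top strip's edge at jig x = 19.4 (stop at 20) and its end at y = 99.5 (stop at 100). That is within my measuring error.
  - The hammer, file, jars, tin and pin look unmoved in the last scene picture.

**What disagreed or was not checked:**
- **Finger length:** the real fingertips end about 38 mm short of the reported TCP. My first two squeezes closed above the stack without touching it. I found this from the depth picture and a gentle touch on the bench, and corrected for it.
- **Loose moment:** while re-levelling I loosened the grip to 4 N and the jaws were pushed open to 23 mm. The push on the stops held, and I gripped again.
- **Lower strips:** I could not see the two lower strips touch the stops. I infer it from the even slip and the forces, and nothing stuck out.

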